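# Take up the end float of a conveyor drive shaft

### The job

Feel the end float of the conveyor drive's shaft: push it home until its collar bears firmly on the bearing, then pull it out until it comes up firmly against its other stop, always gently. Then take from the rack the thickest slotted spacer that the float will accept, drop it fully down over the shaft into the gap between collar and bearing, and push the shaft back until it pinches the spacer. Let go, leaving the other spacers in the rack and everything else on the bench undisturbed.

Things in the scene. Friction and masses are not known exactly. Their poses are not given: they have to be found in the camera images.
- drive: Conveyor drive on an aluminium base plate (250 x 130 x 12 mm) screwed to the bench: two grey pillow blocks with round housings (radius 31 mm, tops 88 mm above the bench) carry a horizontal steel shaft, its axis 57 mm above the bench. Origin on the bench under the shaft axis; x runs along the shaft, horizontally, towards its free end (the way it is pulled out); z up.
- thrust_face (a point): Front bearing's thrust face, centre, on the shaft axis: the flat end of the brass nose (radius 19 mm) that stands 16 mm out of the front pillow block; 89 mm along x from the drive's origin. Axes as the drive's. Collar or spacer bears on it. More than 25 N on any stop or spacer is too much; firm is over 5 N on the stop for a third of a second, some 8 to 12 N at the hand.
- rear_face (a point): Centre of the rear bearing's thrust face: the end of the brass nose of the rear pillow block, on the shaft axis, 109 mm behind the drive's origin; axes as the drive's.
- shaft: Square steel shaft, 22 x 22 mm, flats level and upright, with a fixed shoulder collar (radius 21 mm) before the front bearing and a sprocket behind it. It slides along its axis only, with about 2.5 N of friction. Origin on the axis in the collar's bearing side; x outwards. Collar from x = 0 to 14 mm. Distance of this origin from thrust_face = gap between collar and bearing; 0 when home.
- shaft_end (a point): Centre of the free end face of the shaft, 70 mm from shaft's origin, axes as the drive's. The bare end, 56 mm long and 22 mm thick, can be gripped from above or pushed. Pulled out, the shaft stops where the set collar meets the rear bearing, 8 to 16.5 mm from home: this end float differs every time. Both stops are hard.
- set_collar: Set collar (radius 20 mm, 14 mm thick) clamped on the shaft behind the rear bearing, where the last worker left it; it moves with the shaft. Origin on the axis in its face towards the rear bearing; the distance from rear_face is the end float still free in the pull-out direction.
- rack: Grey plastic rack, 142 x 64 x 33 mm, fixed to the bench, with three slots across it in which the spacers stand upright, 44 mm apart along its x: thinnest at x = -44 mm, middle at 0, thickest at +44 mm. Origin under its centre; z up.
- spacer_a: Slotted (horseshoe) spacer, white plastic, 6 mm thick (its x), 46 mm wide (y), fore and aft alike. Origin at mid thickness on its slot's axis, where the shaft's axis comes when seated. Two legs with rounded ends reach 30 mm below the origin. A moulded grip block, 18 mm thick (x) and 30 mm wide (y), stands 42 to 76 mm above the origin: take it by the 30 mm width.
- spacer_b: The same, 9 mm thick. The slot of each is 25 mm wide, open downwards (30 mm at the mouth), its top 11.5 mm above the origin, so a seated spacer rides on the flat top of the shaft. In the rack the origins are 38 mm above the bench. The spacers weigh 33 to 51 g.
- spacer_c: The same, 12 mm thick. A spacer slips in where the gap is about 2 mm wider than it; with less, count on the next thinner one.
- mallet: Bystander: mallet lying down, 260 mm long, yellow handle.
- driver: Bystander: screwdriver lying down, 200 mm long.
- spare_ring_1: Bystander: loose brass ring lying flat, 42 mm across, 14 mm high.
- spare_ring_2: Bystander: loose brass ring lying flat, 42 mm across, 14 mm high.
- spare_block: Bystander: loose spare pillow block, 112 mm wide, 76 mm high.
- oil_can: Bystander: spray can standing up, 54 mm across, 150 mm high.
- hex_key: Bystander: hex key lying flat, 100 x 28 mm, 8 mm thick.
Things that resemble listed ones, but are neither listed nor needed, are in the scene too. Leave any green look-alike of the spacer_b alone. Leave any orange look-alike of the spacer_c alone.

How it is judged (in metres and radians):
On the way, in this order (a step that is already met when the one before it is completed fails the run):
1. the shaft is pushed home: its collar bears on the front bearing with more than 5 N for 0.3 s (x of shaft in the frame of thrust_face below 0.002 m and contact force between shaft and drive above 5 N), for 0.3 s.
2. the shaft is pulled out: its set collar bears on the rear bearing with more than 5 N for 0.3 s (x of shaft in the frame of thrust_face above 0.006 m and contact force between shaft and drive above 5 N), for 0.3 s.
3. a spacer sits fully down over the shaft between collar and front bearing (((x of spacer_a in the frame of thrust_face above 0 m and x of spacer_a in the frame of shaft below 0 m and y of spacer_a in the frame of thrust_face between -0.004 and 0.004 m and z of spacer_a in the frame of thrust_face between -0.004 and 0.003 m and angle between spacer_a's own z axis and vertical below 0.3 rad) or (x of spacer_b in the frame of thrust_face above 0 m and x of spacer_b in the frame of shaft below 0 m and y of spacer_b in the frame of thrust_face between -0.004 and 0.004 m and z of spacer_b in the frame of thrust_face between -0.004 and 0.003 m and angle between spacer_b's own z axis and vertical below 0.3 rad) or (x of spacer_c in the frame of thrust_face above 0 m and x of spacer_c in the frame of shaft below 0 m and y of spacer_c in the frame of thrust_face between -0.004 and 0.004 m and z of spacer_c in the frame of thrust_face between -0.004 and 0.003 m and angle between spacer_c's own z axis and vertical below 0.3 rad))), for 0.2 s.
4. the shaft is pushed back and pinches the spacer against the bearing with more than 5 N for 0.3 s (the second force counts shaft and bearing together) (((x of spacer_a in the frame of thrust_face above 0 m and x of spacer_a in the frame of shaft below 0 m and y of spacer_a in the frame of thrust_face between -0.004 and 0.004 m and z of spacer_a in the frame of thrust_face between -0.004 and 0.003 m and angle between spacer_a's own z axis and vertical below 0.2 rad and x of shaft in the frame of thrust_face below 0.0075 m and contact force between spacer_a and shaft above 5 N and contact force between spacer_a and drive above 9 N) or (x of spacer_b in the frame of thrust_face above 0 m and x of spacer_b in the frame of shaft below 0 m and y of spacer_b in the frame of thrust_face between -0.004 and 0.004 m and z of spacer_b in the frame of thrust_face between -0.004 and 0.003 m and angle between spacer_b's own z axis and vertical below 0.2 rad and x of shaft in the frame of thrust_face below 0.0105 m and contact force between spacer_b and shaft above 5 N and contact force between spacer_b and drive above 9 N) or (x of spacer_c in the frame of thrust_face above 0 m and x of spacer_c in the frame of shaft below 0 m and y of spacer_c in the frame of thrust_face between -0.004 and 0.004 m and z of spacer_c in the frame of thrust_face between -0.004 and 0.003 m and angle between spacer_c's own z axis and vertical below 0.2 rad and x of shaft in the frame of thrust_face below 0.0135 m and contact force between spacer_c and shaft above 5 N and contact force between spacer_c and drive above 9 N))), for 0.3 s.
At the end, for the whole second after the job is handed in: One spacer sits upright on the shaft (within 4 mm of its axis) between collar and front bearing, the gap there under 1.5 mm wider than it; at most 5.5 mm of float is left between set collar and rear bearing; the other spacers are in the rack (moved under 15 mm); the shaft is at rest (((x of spacer_a in the frame of thrust_face above 0 m and x of spacer_a in the frame of shaft below 0 m and y of spacer_a in the frame of thrust_face between -0.004 and 0.004 m and z of spacer_a in the frame of thrust_face between -0.004 and 0.003 m and angle between spacer_a's own z axis and vertical below 0.2 rad and x of shaft in the frame of thrust_face below 0.0075 m and distance of each of spacer_b, spacer_c from where it was at the start of the episode below 0.015 m) or (x of spacer_b in the frame of thrust_face above 0 m and x of spacer_b in the frame of shaft below 0 m and y of spacer_b in the frame of thrust_face between -0.004 and 0.004 m and z of spacer_b in the frame of thrust_face between -0.004 and 0.003 m and angle between spacer_b's own z axis and vertical below 0.2 rad and x of shaft in the frame of thrust_face below 0.0105 m and distance of each of spacer_a, spacer_c from where it was at the start of the episode below 0.015 m) or (x of spacer_c in the frame of thrust_face above 0 m and x of spacer_c in the frame of shaft below 0 m and y of spacer_c in the frame of thrust_face between -0.004 and 0.004 m and z of spacer_c in the frame of thrust_face between -0.004 and 0.003 m and angle between spacer_c's own z axis and vertical below 0.2 rad and x of shaft in the frame of thrust_face below 0.0135 m and distance of each of spacer_a, spacer_b from where it was at the start of the episode below 0.015 m)) and x of set_collar in the frame of rear_face above -0.0055 m and linear speed of shaft below 0.005 m/s); the robot touches nothing.
It fails at once if more than 25 N on one of the shaft's stops (contact force between shaft and drive above 25 N).
It fails at once if more than 25 N between a spacer and the shaft, or 50 N between a spacer and shaft and bearing together (contact force between any of spacer_a, spacer_b, spacer_c and shaft above 25 N or contact force between any of spacer_a, spacer_b, spacer_c and drive above 50 N).
It fails at once if a bystander moved more than 20 mm (distance of any of mallet, driver, spare_ring_1, spare_ring_2, spare_block, oil_can, hex_key from where it was at the start of the episode above 0.02 m).
It also fails if it takes over 70 s, if anything falls off the work surface, if the arm or the gripper's body presses on something with over 40 N, if the wrist force passes 120 N, or if a joint passes its speed limit or range.

### The arm

A 6-joint arm with a two-finger parallel gripper is mounted at the origin on the work surface. World frame = base frame: x ahead of the robot, y to its left, z up, the work surface at z = 0. Lengths are in mm, angles in rad, forces in N, time in s.
With the tool pointing down it reaches from about 325 to 775 mm from the base axis. Payload 5.5 kg.
Tool frame: the origin (TCP) lies at the very end of the fingers, on their centre line; the grasp point (between the pads) lies behind it (grasp_offset is the y of the grasp point in the tool frame, in mm); y points along the fingers, z is the direction in which the jaws open and shut, and the axes are right-handed (so a half turn about y gives the same grasp; the last joint's range is limited). The gripper opens to 85 mm and grips with 20 to 120 N. Pads are 22 mm wide; open, the fingers measure 114 mm over their backs; the gripper's body (76 mm by 85 mm) begins 54 mm behind the grasp point. The pads swing forward as they close: fully open they stand 13 mm farther back than shut.
Start: joints at [-1.406, 0.091, 1.231, -0, 1.82, -0.057], TCP at [131.99, -585.316, 231.275] pointing down, gripper open.
Joint ranges: [-2.87, 2.87], [-0.86, 2.18], [0.17, 2.46], [-1.51, 4.65], [0.06, 2.69], [-2.65, 2.65]. Speed limits (rad/s): [2.57, 2.57, 3.01, 3.14, 3.14, 3.14].

### API

Orientations are given as a rotation vector (axis times angle).
In Python, from station import * gives the robot as it stands.
- The arm moves only by the shell command python3 -m inch 'ROWS' [OPENING] [FORCE]. ROWS is JSON, a list of rows, each a list of 6 numbers: the shift along the tool's x, y, z each as a share of 250 mm, from -1 to 1, then the turn, a rotation vector about the tool's x, y, z each as a share of 0.5 rad, from -1 to 1. In form: [[dx, dy, dz, wx, wy, wz], ...]. A call has 1 to 20 rows; each row is the pose to reach, as a shift and turn from the pose commanded when the call began, along the tool's axes at that moment; what a row does not reach only later rows make up. A row lasts 1/10 s, in which the tool goes at most 50 mm and 8.59 degrees, less where a joint would pass 70% of its speed; a pose out of reach is approached as far as the arm can. A call with a number of a shift or a turn outside -1 to 1 is refused whole. A call with a gripper value outside its range is refused whole. OPENING is the closure, from -1 (fully open) to 1 (shut), so that 0 is half open, set as the call begins (- or left out, the last holds). The fingers move at their own pace and stop on an object; FORCE is the grip in N (left out, the last holds). Time passes only in rows, so rows that repeat a pose let the fingers close. It gives the time, the measured TCP pose, the force and the opening at its end, in the units of the state.
- read_state(): the state, without advancing time (a new reading comes with each control period).
- camera(name): name is "scene" or "top"; returns (picture, depth): 480x640x3 uint8, red, green, blue; 480x640 float32, mm along the optical axis (not along the pixel's ray), 0 where there is no reading.
- camera_model(name): a dict with "fx", "fy", "cx", "cy" (pixels), "dist_coeffs" ([k1, k2, p1, p2, k3] as OpenCV has them; the pictures are not rectified), "rvec" (rotation vector, rad) and "tvec" (3), from world to camera coordinates, as OpenCV has them. Camera axes: x right, y down, z forward; pixel columns grow to the right and rows downward; lengths in mm; the calibration is good to about 2 mm. A picture is of the moment at which its call begins. camera_model takes no time and is no camera call.
- hand_in(): hands the job in, once; it reports no verdict.
The state is a dict: "time_s": time; "joint_pos": joint angles; "dq": joint speeds; "joint_efforts": joint torques, N m; "eef_pos": TCP position; "orientation": TCP orientation; "force": force on the tool from outside, world axes, zero at the start; "wrist_torque": the same for the moment, N m; "grip_width": opening from 0.0 (shut) to 1.0 (fully open).
Only numpy, scipy, OpenCV 4.12 (cv2) and the standard library are available. Lean on these libraries where they do the work, as an engineer would, in place of code of your own. Each camera call takes 0.05 s, during which the arm holds its last target.

## Working session

There is one attempt and no reset: what is moved stays moved. The work goes in short steps, Python scripts to look and compute and a shell command to move; the robot and the scene stay as the last step left them, time stands still between calls to the robot, and variables do not carry over. Pictures are saved under pics/ and viewed, and the job is handed in when it is done.

```bash
ls -la; mkdir -p pics; python3 - <<'E'
from station import *
import cv2
s=read_state(); print(s)
for n in ("scene","top"):
    p,d=camera(n); cv2.imwrite(f"pics/{n}0.png",p[:,:,::-1]); print(n,camera_model(n))
    import numpy as np; np.save(f"pics/{n}0_d.npy",d); print((d>0).mean())
E
```

```text
total 12
drwxr-xr-x  3 agent agent 4096 Dec  6 08:16 .
drwxr-xr-x 23 root  root  4096 Dec  6 08:16 ..
drwxr-xr-x  2 agent agent 4096 Dec  6 08:16 pics
{'time_s': 0.0, 'joint_pos': array([-1.40569148e+00,  9.18377636e-02,  1.23188647e+00,  4.25215136e-06,
        1.81980186e+00, -5.67053026e-02]), 'dq': array([-0.00025555,  0.00078137,  0.0010406 , -0.00013393,  0.00048847,
       -0.00014214]), 'joint_efforts': array([ 6.53033258e-04, -4.58731914e+01, -4.18023634e+01, -4.11402777e-05,
        1.16203265e-02, -1.68942739e-05]), 'eef_pos': array([ 131.9470659 , -585.01957412,  230.16317235]), 'orientation': array([-0.23443335,  2.10622364, -2.10213573]), 'force': array([-0.13013938,  0.16536401, -0.10361258]), 'wrist_torque': array([0.07261382, 0.02564177, 0.02354678]), 'grip_width': 1.0049544020890653}
scene {'fx': 452.789238943677, 'fy': 452.789238943677, 'cx': 319.73295722113164, 'cy': 235.88252794085196, 'dist_coeffs': array([-0.0843629,  0.       ,  0.       ,  0.       ,  0.       ]), 'rvec': array([ 2.14662078,  0.88824898, -0.4143437 ]), 'tvec': array([-407.52956269, -193.93461292, 1256.63765089])}
0.9959244791666667
top {'fx': 535.6019718687539, 'fy': 535.6019718687539, 'cx': 324.72195106415876, 'cy': 241.01420453045407, 'dist_coeffs': array([-0.00400569,  0.        ,  0.        ,  0.        ,  0.        ]), 'rvec': array([ 2.15782499, -2.18225478,  0.14394153]), 'tvec': array([  30.41285714,  569.24949495, 1102.25159687])}
0.9960123697916666
```

View pics/scene0.png

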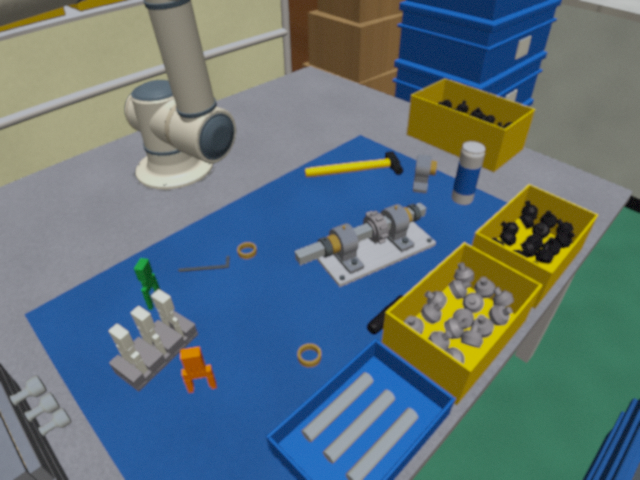

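View pics/top0.png

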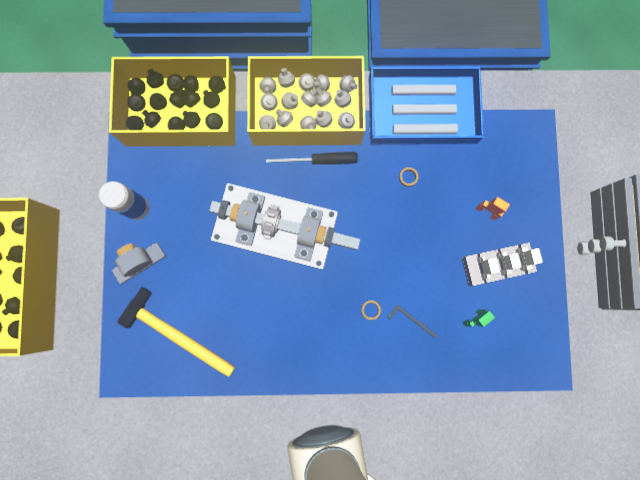

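The scene view shows the drive at about (370,240), free end at (305,255), rack at (150,345). The top view shows the drive at (275,227), its free end pointing right at (355,242), rack at (503,263), with the green and orange decoys on either side of the rack. Next I measure these positions.

```bash
cat > h.py <<'E'
from station import *
import cv2, numpy as np
def M(n):
    m=camera_model(n); K=np.array([[m['fx'],0,m['cx']],[0,m['fy'],m['cy']],[0,0,1]])
    return K,np.array(m['dist_coeffs']),cv2.Rodrigues(np.array(m['rvec']))[0],np.array(m['tvec'])
def rays(n,px):
    K,D,R,t=M(n); u=cv2.undistortPoints(np.float64(px).reshape(-1,1,2),K,D)[:,0]
    d=np.c_[u,np.ones(len(u))]@R; return -R.T@t,d
def onz(n,px,z):
    c,d=rays(n,px); return c+d*((z-c[2])/d[:,2])[:,None]
def cloud(n,d):
    v,u=np.mgrid[0:480,0:640]; c,r=rays(n,np.c_[u.ravel(),v.ravel()])
    return (c+r*d.ravel()[:,None]).reshape(480,640,3)
def proj(n,P):
    K,D,R,t=M(n); return cv2.projectPoints(np.float64(P).reshape(-1,1,3),cv2.Rodrigues(R)[0],t,K,D)[0][:,0]
E
python3 - <<'E'
from h import *
for n in("top","scene"):
    d=np.load(f"pics/{n}0_d.npy"); np.save(f"pics/{n}0_c.npy",cloud(n,d))
C=np.load("pics/top0_c.npy")
for u,v in [(275,400),(200,160),(355,242),(245,212),(312,228),(480,265),(540,256),(330,440)]: print(u,v,C[v,u].round(1))
for n,b,f in (("top",(190,170,200,115),4),("top",(440,180,130,160),5),("scene",(280,180,180,110),4),("scene",(90,240,150,160),5)):
    p=cv2.imread(f"pics/{n}0.png"); x,y,w,h=b
    cv2.imwrite(f"pics/crop_{n}_{x}.png",cv2.resize(p[y:y+h,x:x+w],None,fx=f,fy=f,interpolation=cv2.INTER_CUBIC))
E
```

```text
275 400 [237.1 132.4  -2.4]
200 160 [7.563e+02 2.969e+02 7.000e-01]
355 242 [562.8 -37.5  68.3]
245 212 [622.8 184.7  94.5]
312 228 [589.8  50.4  88.2]
480 265 [ 515.7 -307.7   21.9]
540 256 [ 526.1 -399.9  112.2]
330 440 [204.7  22.2 205.4]
```

```bash
ls pics
```

```text
crop_scene_280.png
crop_scene_90.png
crop_top_190.png
crop_top_440.png
scene0.png
scene0_c.npy
scene0_d.npy
top0.png
top0_c.npy
top0_d.npy
```

View pics/crop_top_190.png

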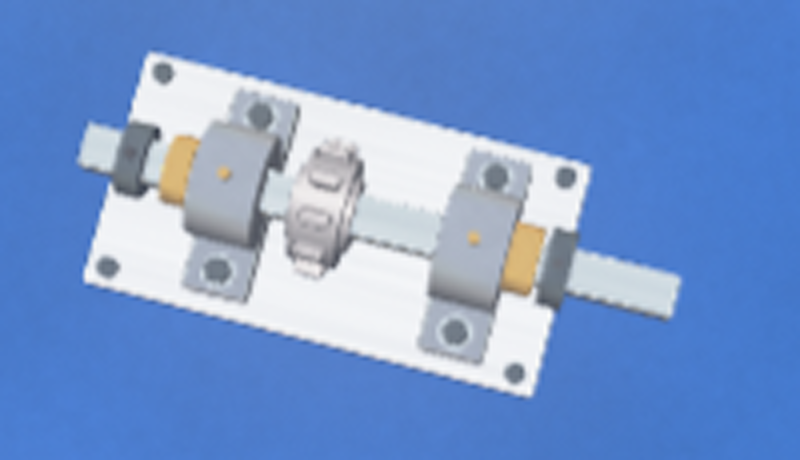

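View pics/crop_top_440.png

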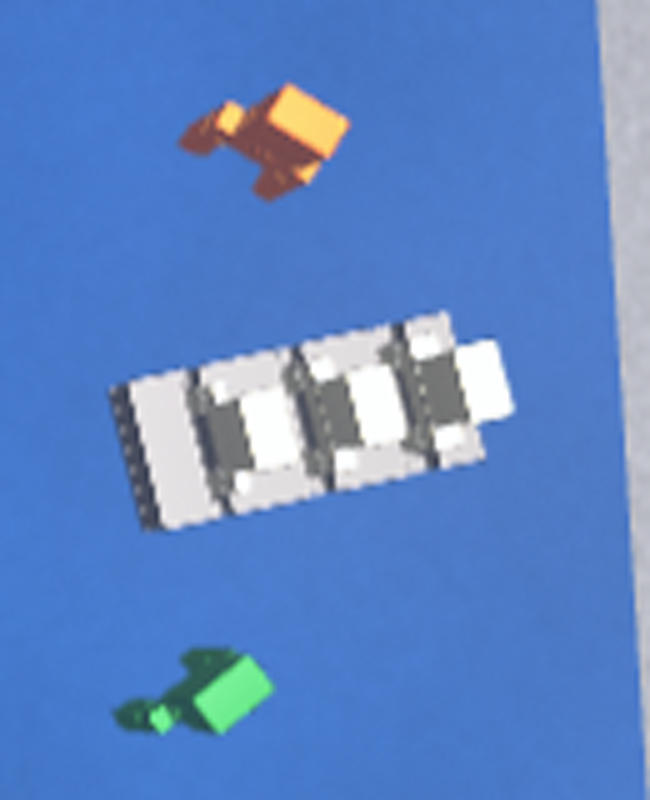

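View pics/crop_scene_280.png

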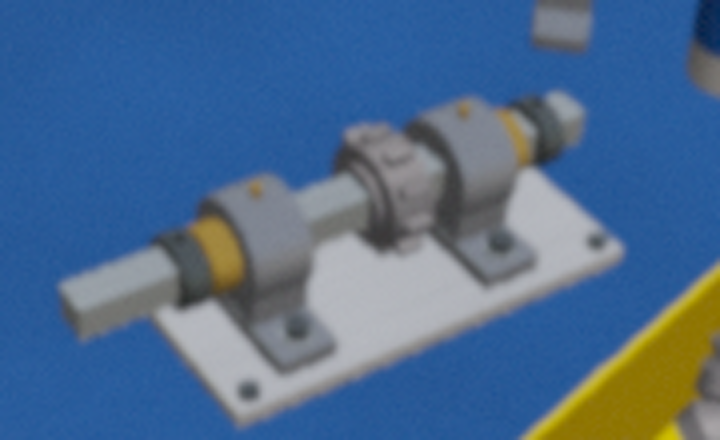

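View pics/crop_scene_90.png

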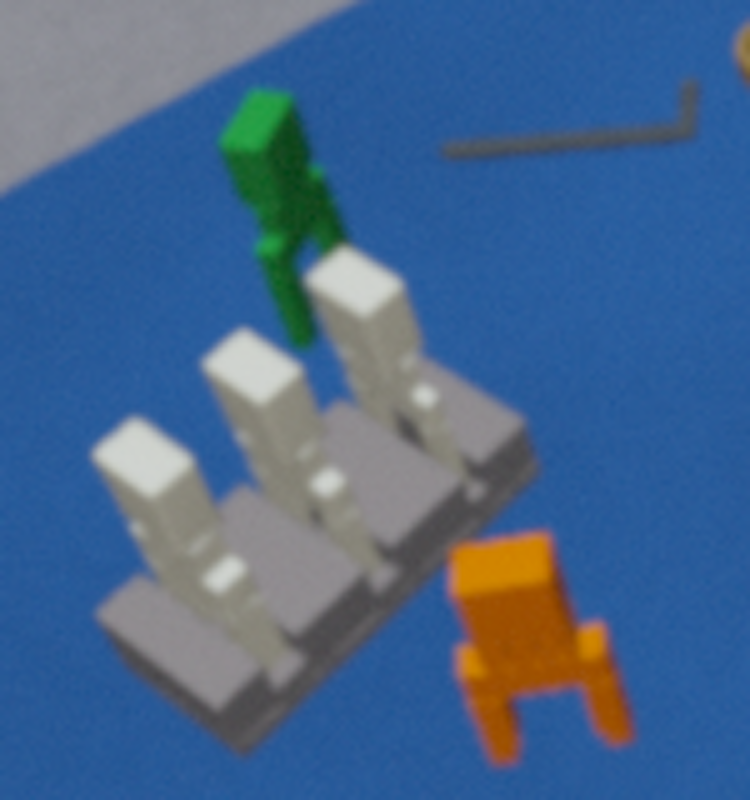

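The top crop shows the plate (dark collar at crop (557,268), brass nose at (525,258), shaft end at (675,297)). The rack crop shows the three white grips at crop (485,380), (378,405) and (270,430). Next come the plate, shaft, grip and rack poses.

```bash
cat > meas.py <<'E'
from h import *
T=cv2.imread("pics/top0.png"); S=cv2.imread("pics/scene0.png")
Ct=np.load("pics/top0_c.npy"); Cs=np.load("pics/scene0_c.npy")
def box(img,C,b,f,z,n,name):
    x,y,w,h=b; hsv=cv2.cvtColor(img,cv2.COLOR_BGR2HSV); m=np.zeros(img.shape[:2],np.uint8); m[y:y+h,x:x+w]=f(hsv,C)[y:y+h,x:x+w]*255
    cs,_=cv2.findContours(m,cv2.RETR_EXTERNAL,cv2.CHAIN_APPROX_NONE); out=[]
    for c in sorted(cs,key=cv2.contourArea)[::-1][:4]:
        if cv2.contourArea(c)<15: continue
        W=onz(n,c[:,0].astype(float),z)[:,:2].astype(np.float32); r=cv2.minAreaRect(W); out.append(r)
        print(name,n,np.round(r[0],1),np.round(r[1],1),round(r[2],1),len(c))
    return out
nonblue=lambda h,C:((h[...,1]<110))
# plate + everything not blue around the drive
for n,I,C,b in(("top",T,Ct,(200,170,170,110)),("scene",S,Cs,(290,190,160,100))):
    box(I,C,b,lambda h,C:(C[...,2]>5)&(C[...,2]<18)&(h[...,1]<60),12,n,"plate")
for n,I,C,b in(("top",T,Ct,(440,220,130,80)),("scene",S,Cs,(90,270,120,130))):
    box(I,C,b,lambda h,C:(C[...,2]>106)&(h[...,1]<80),114,n,"grip")
    m=(C[...,2]>28)&(C[...,2]<37); box(I,C,b,lambda h,C:m,33,n,"rack")
for n,I,C,b in(("top",T,Ct,(330,225,35,30)),("scene",S,Cs,(290,235,40,30))):
    box(I,C,b,lambda h,C:(C[...,2]>62)&(C[...,2]<74)&(h[...,1]<80),68,n,"shaft")
E
python3 meas.py
```

```text
plate top [571.7 142.4] [249.6  57.7] 74.8 362
plate top [647.  121.9] [249.3  46.8] 74.7 326
plate scene [632.4 123.4] [252.7  92.4] 74.6 316
grip top [ 507.3 -303.6] [29.6 20.8] 11.4 46
grip top [ 516.5 -347. ] [30.1 21.2] 8.3 45
grip top [ 525.8 -389.8] [28.5 20.5] 10.9 45
rack top [ 505.5 -290. ] [61.6 27.4] 9.4 74
rack top [ 535.9 -322.7] [16.5 40.1] 5.0 45
rack top [ 489.1 -333.3] [19.4 39.7] 33.5 49
rack top [ 544.4 -365.8] [16.2 35.2] 10.6 43
grip scene [ 532.2 -392.8] [35.5 19.7] 11.6 46
grip scene [ 523.8 -349.9] [38.  20.2] 9.6 46
grip scene [ 514.1 -308.4] [35.5 20.4] 12.0 42
rack scene [ 522.  -349.8] [ 68.2 142.7] 10.7 329
rack scene [ 422.2 -304.5] [13.2 10.8] 83.7 17
shaft top [565.3 -16.3] [58.3 22.1] 75.3 74
shaft scene [571.5 -13.7] [71.8 37.7] 66.2 81
```

The shaft line sits on the plate's midline (within 0.7 mm), and the plate measures 250 x 130 as stated. Next I take a profile along the shaft axis to place the thrust face and collar, then the spacer thicknesses in the rack.

```bash
python3 - <<'E'
from h import *
import station; print([k for k in dir(station) if not k.startswith('_')]); print(getattr(station,'grasp_offset',None))
T=cv2.imread("pics/top0.png");S=cv2.imread("pics/scene0.png")
yaw=np.deg2rad(-105.25); x=np.array([np.cos(yaw),np.sin(yaw)]); y=np.array([-x[1],x[0]])
P0=np.array([606.9,132.9])
for n,I in(("top",T),("scene",S)):
    C=np.load(f"pics/{n}0_c.npy"); q=C[...,:2]-P0; a=q@x; b=q@y
    m=(abs(b)<5)&(C[...,2]>40)&(a>-180)&(a<200)
    print(n,"cam",rays(n,[[0,0]])[0].round(0))
    o=np.argsort(a[m]); L=[(round(A),round(z),*c) for A,z,c in zip(a[m][o],C[...,2][m][o],I[m][o])]
    prev=None
    for A in range(-176,196,3):
        s=(abs(a-A)<1.5)&m
        if s.any(): print(A,np.median(C[...,2][s]).round(),np.median(I[s],axis=0).astype(int),s.sum(),end=' | ')
    print()
# rack spacers leg thickness
C=np.load("pics/scene0_c.npy"); 
rx=np.array([0.21,-0.978]); rx/=np.linalg.norm(rx); ry=np.array([-rx[1],rx[0]]); R0=np.array([516.5,-347.])
for n in("scene","top"):
    C=np.load(f"pics/{n}0_c.npy"); q=C[...,:2]-R0; a=q@rx; b=q@ry
    for k in(-44,0,44):
        m=(abs(a-k)<16)&(abs(b)<32)&(C[...,2]>40)&(C[...,2]<76); print(n,k,m.sum(),np.percentile(a[m]-k,[2,10,50,90,98]).round(1))
E
```

```text
['PlanningError', 'camera', 'camera_model', 'grasp_offset', 'hand_in', 'read_state']
-18.700000000000003
top cam [ 439.   44. 1160.]
-131 67.0 [221 202 187] 5 | -128 69.0 [224 218 206] 6 | -125 69.0 [225 219 207] 9 | -122 67.0 [225 219 208] 7 | -119 68.0 [226 220 210] 5 | -116 69.0 [224 218 206] 7 | -113 70.0 [197 187 176] 4 | -110 77.0 [151 140 130] 6 | -107 77.0 [127 115 109] 5 | -104 78.0 [128 116 106] 9 | -101 76.0 [130 119 110] 6 | -98 74.0 [135 123 113] 12 | -95 68.0 [223 217 206] 6 | -92 70.0 [225 220 209] 7 | -89 69.0 [224 218 213] 5 | -86 76.0 [139 191 218] 7 | -83 75.0 [122 183 218] 6 | -80 76.0 [122 184 219] 8 | -77 75.0 [123 185 218] 6 | -74 76.0 [122 182 201] 7 | -71 87.0 [176 177 180] 4 | -68 87.0 [195 181 174] 6 | -65 88.0 [197 181 173] 8 | -62 88.0 [198 182 174] 5 | -59 88.0 [197 182 174] 9 | -56 87.0 [176 183 189] 5 | -53 91.0 [145 183 200] 6 | -50 89.0 [170 175 171] 11 | -47 87.0 [195 180 172] 7 | -44 88.0 [195 180 171] 8 | -41 87.0 [196 182 172] 5 | -38 88.0 [198 182 174] 7 | -35 79.0 [151 143 136] 14 | -32 69.0 [222 217 206] 6 | -29 67.0 [224 218 207] 7 | -26 69.0
[... 3995 characters left out ...]
58 150] 7 | 139 69.0 [166 158 149] 6 | 142 69.0 [167 159 152] 5 | 145 68.0 [166 159 151] 4 | 148 68.0 [167 159 151] 5 | 151 68.0 [166 159 152] 6 | 154 69.0 [166 160 152] 5 | 157 69.0 [167 160 152] 5 | 160 69.0 [167 159 150] 6 | 163 68.0 [166 159 151] 6 | 166 68.0 [166 159 151] 6 | 169 68.0 [167 159 153] 4 | 172 69.0 [167 160 152] 8 | 175 68.0 [167 159 151] 7 | 178 68.0 [167 159 152] 4 | 181 68.0 [163 156 148] 6 | 184 60.0 [103  90  85] 18 | 187 64.0 [116  92  78] 1 | 
scene -44 176 [0.2 1.6 5.4 6.1 6.4]
scene 0 204 [-0.8  0.8  7.3  8.2  8.4]
scene 44 237 [-2.4 -0.7  7.5  9.3  9.8]
top -44 77 [-2.5 -2.1 -1.   1.   3.1]
top 0 110 [-3.9 -3.4 -2.3  3.1  5.6]
top 44 141 [-5.5 -4.9 -3.8  2.9  5.7]
```

Findings:
- The thickest spacer is at the rack's −y end: leg thicknesses come out in the order 6, 9, 12 towards −y.
- The thrust face is at a ≈ 110.5 along the axis from plate centre. The rear face at −87.5 agrees with the given 198 mm spacing.
- The gap is now about 3.4 mm, with about 9 mm of float left at the set collar.

Next I write a helper that works out tool-frame moves.

```bash
cat > plan.py <<'E'
from h import *
import sys
from scipy.spatial.transform import Rotation as Ro
yaw=np.deg2rad(-105.25); DX=np.array([np.cos(yaw),np.sin(yaw),0]); DY=np.array([-DX[1],DX[0],0]); P0=np.array([606.5,133.0,0])
TF=P0+110.5*DX  # thrust face (xy)
def drv(a,b,z): return TF+a*DX+b*DY+np.array([0,0,z])
def plan(target,jaw):
    """target TCP world; jaw: unit vector of jaw axis. prints shift/250 and rotvec/0.5 in tool axes"""
    s=read_state(); R=Ro.from_rotvec(s['orientation']).as_matrix(); p=s['eef_pos']
    best=None
    for sg in(1,-1):
        z=sg*np.array(jaw); yv=np.array([0,0,-1.]); x=np.cross(yv,z); Rt=np.c_[x,yv,z]
        w=Ro.from_matrix(R.T@Rt).as_rotvec()
        if best is None or np.linalg.norm(w)<np.linalg.norm(best): best=w
    d=R.T@(np.array(target)-p)
    print("tcp",p.round(1),"F",s['force'].round(1),"q6",s['joint_pos'][5].round(2),"grip",round(s['grip_width'],3))
    print("shift mm",d.round(1),"share",(d/250).round(4),"| turn share",(best/0.5).round(3))
    print("tool axes x",R[:,0].round(3),"y",R[:,1].round(3),"z",R[:,2].round(3))
E
python3 - <<'E'
from plan import *
print(TF, drv(60,0,230))
plan(drv(60,0,230),DY)
E
```

```text
[577.4350508   26.39100072   0.        ] [561.65317793 -31.49623871 230.        ]
tcp [ 131.9 -585.1  230.3] F [ 1.1 -0.6 -0.2] q6 -0.06 grip 0.998
shift mm [-541.     1.1 -445.5] share [-2.1638  0.0044 -1.7819] | turn share [ 3.000e-03 -2.166e+00 -2.000e-03]
tool axes x [-0.976 -0.22  -0.   ] y [-0.     0.002 -1.   ] z [ 0.22  -0.976 -0.002]
```

```bash
python3 -m inch '[[-1,0,-0.82,0,-1,0],[-1,0,-0.82,0,-1,0],[-1,0,-0.82,0,-1,0],[-1,0,-0.82,0,-1,0],[-1,0,-0.82,0,-1,0],[-1,0,-0.82,0,-1,0],[-1,0,-0.82,0,-1,0]]' -1 30; python3 - <<'E'
from plan import *
plan(drv(60,0,200),DY)
E
```

```text
time_s: 0.8
eef_pos: [332.5, -327.3, 231.2]
orientation: [-0.681, 1.8, -1.799]
force: [-0.1, -0.4, -0.5]
grip_width: 1.0
tcp [ 332.5 -327.3  231.2] F [-0.1 -0.4 -0.5] q6 -0.01 grip 1.0
shift mm [-367.6   31.6  -69.5] share [-1.4705  0.1265 -0.2779] | turn share [-0.    -1.159 -0.002]
tool axes x [-0.749 -0.663 -0.001] y [ 0.001  0.001 -1.   ] z [ 0.663 -0.749 -0.   ]
```

```bash
python3 -m inch '[[-1,0.06,-0.19,0,-1,0],[-1,0.06,-0.19,0,-1,0],[-1,0.06,-0.19,0,-1,0],[-1,0.06,-0.19,0,-1,0],[-1,0.06,-0.19,0,-1,0],[-1,0.06,-0.19,0,-1,0]]'; python3 - <<'E'
from plan import *
plan(drv(60,0,140),DY)
E
```

```text
time_s: 1.4
eef_pos: [488.9, -124.9, 214.8]
orientation: [-1.027, 1.459, -1.454]
force: [-1.0, -0.8, -0.6]
grip_width: 1.001
tcp [ 488.9 -124.9  214.8] F [-1.  -0.8 -0.6] q6 0.02 grip 1.001
shift mm [-112.2   74.9   37.3] share [-0.4489  0.2997  0.1493] | turn share [ 0.004 -0.153 -0.004]
tool axes x [-0.336 -0.942 -0.002] y [-0.001  0.003 -1.   ] z [ 0.942 -0.336 -0.002]
```

```bash
python3 -m inch '[[-0.449,0.3,0.149,0,-0.153,0],[-0.449,0.3,0.149,0,-0.153,0],[-0.449,0.3,0.149,0,-0.153,0],[-0.449,0.3,0.149,0,-0.153,0],[-0.449,0.3,0.149,0,-0.153,0],[-0.449,0.3,0.149,0,-0.153,0]]'; python3 - <<'E'
from plan import *
plan(drv(60,0,140),DY)
for n in("top","scene"):
    p,d=camera(n); cv2.imwrite(f"pics/{n}1.png",p[:,:,::-1]); np.save(f"pics/{n}1_d.npy",d)
    x,y,w,h=(230,170,200,140) if n=="top" else (240,160,200,140)
    cv2.imwrite(f"pics/c1_{n}.png",cv2.resize(p[y:y+h,x:x+w,::-1],None,fx=4,fy=4,interpolation=cv2.INTER_CUBIC))
E
```

```text
time_s: 2.0
eef_pos: [560.4, -37.7, 142.2]
orientation: [-1.067, 1.407, -1.409]
force: [0.0, -0.4, -0.2]
grip_width: 1.005
tcp [560.4 -37.7 142.2] F [ 0.  -0.4 -0.2] q6 0.15 grip 1.005
shift mm [-6.4  2.2 -0.5] share [-0.0255  0.0087 -0.0019] | turn share [-0.002 -0.015  0.001]
tool axes x [-0.27  -0.963  0.   ] y [ 0.001 -0.001 -1.   ] z [ 0.963 -0.27   0.001]
```

View pics/c1_top.png

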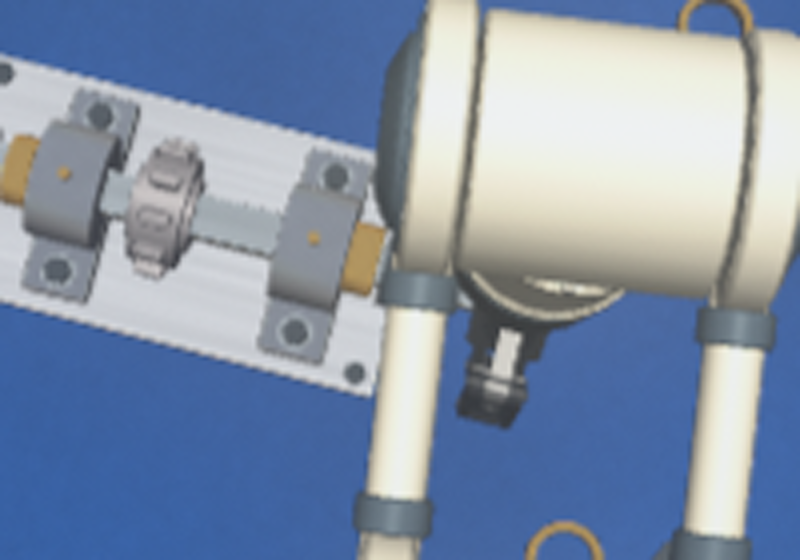

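View pics/c1_scene.png

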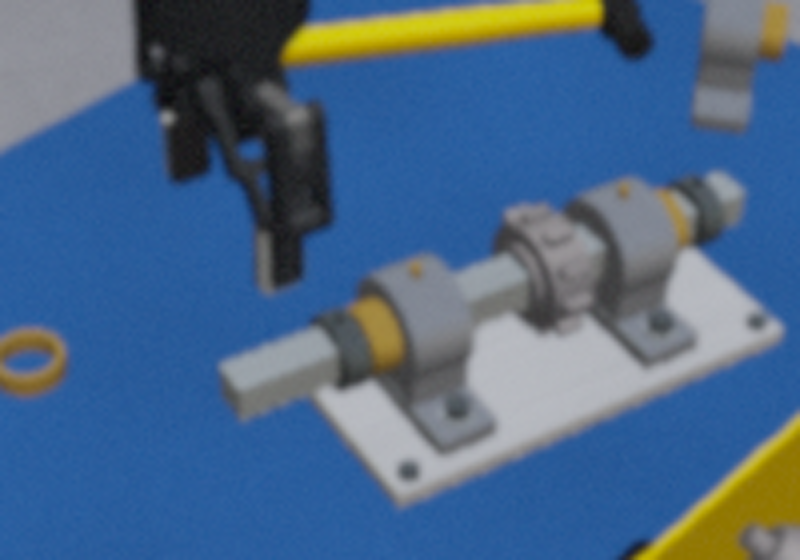

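The arm hides the shaft end in the top view. The scene view shows the fingers above and behind the bare end at crop (280,285), which matches the plan. Descending.

```bash
python3 -m inch '[[-0.0255,0.1,-0.002,0,-0.015,0],[-0.0255,0.2,-0.002,0,-0.015,0],[-0.0255,0.3,-0.002,0,-0.015,0],[-0.0255,0.36,-0.002,0,-0.015,0],[-0.0255,0.4,-0.002,0,-0.015,0],[-0.0255,0.405,-0.002,0,-0.015,0],[-0.0255,0.405,-0.002,0,-0.015,0],[-0.0255,0.405,-0.002,0,-0.015,0],[-0.0255,0.405,-0.002,0,-0.015,0]]'; python3 - <<'E'
from plan import *
plan(drv(60.4,0,41),DY)
for n in("scene",):
    p,d=camera(n); cv2.imwrite(f"pics/{n}2.png",p[:,:,::-1]); np.save(f"pics/{n}2_d.npy",d)
    x,y,w,h=(260,180,160,100)
    cv2.imwrite(f"pics/c2_{n}.png",cv2.resize(p[y:y+h,x:x+w,::-1],None,fx=5,fy=5,interpolation=cv2.INTER_CUBIC))
E
```

```text
time_s: 3.0
eef_pos: [562.4, -30.5, 41.4]
orientation: [-1.07, 1.4, -1.403]
force: [0.2, 0.2, 0.1]
grip_width: 0.999
tcp [562.4 -30.5  41.4] F [0.2 0.2 0.1] q6 0.15 grip 0.999
shift mm [ 1.5  0.4 -0.5] share [ 0.0061  0.0014 -0.0019] | turn share [-0.004  0.002 -0.001]
tool axes x [-0.262 -0.965 -0.   ] y [ 0.002 -0.    -1.   ] z [ 0.965 -0.262  0.002]
```

View pics/c2_scene.png

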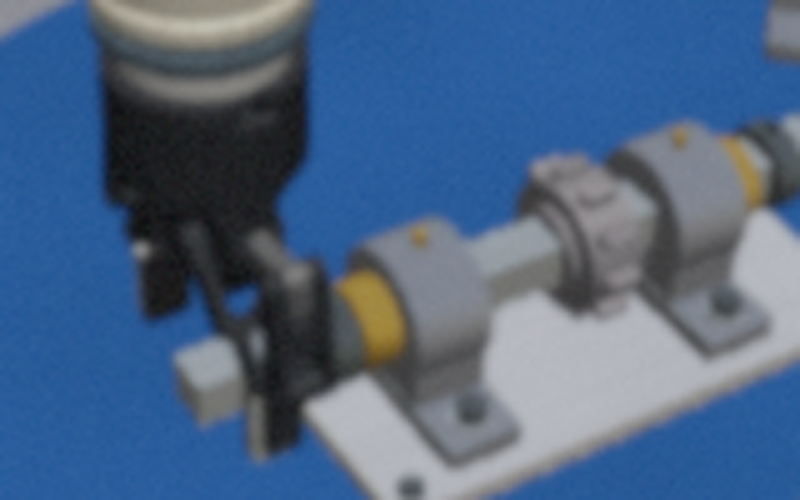

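The scene view shows the fingers straddling the bare end, with the near finger at crop (275,400) and the shaft end at (205,385). Closing at 25 N.

```bash
for i in 1; do python3 -m inch '[[0,0,0,0,0,0],[0,0,0,0,0,0],[0,0,0,0,0,0],[0,0,0,0,0,0],[0,0,0,0,0,0],[0,0,0,0,0,0],[0,0,0,0,0,0],[0,0,0,0,0,0]]' 1 25; done; python3 - <<'E'
from plan import *
plan(drv(60.4,0,41),DY); s=read_state(); print(s['force'],s['wrist_torque'], s['force']@DX, s['force']@DY)
E
```

```text
time_s: 3.85
eef_pos: [564.2, -31.2, 40.5]
orientation: [-1.067, 1.397, -1.405]
force: [12.4, -2.5, -4.8]
grip_width: 0.25
tcp [564.2 -31.2  40.5] F [12.4 -2.5 -4.8] q6 0.15 grip 0.25
shift mm [ 1.4 -0.5 -2.4] share [ 0.0056 -0.0022 -0.0096] | turn share [-0.013  0.002 -0.001]
tool axes x [-0.262 -0.965 -0.001] y [ 0.006 -0.001 -1.   ] z [ 0.965 -0.262  0.006]
[12.378331   -2.492576   -4.82453363] [-0.20635446 -1.33753064  0.01882082] -0.8510817096432614 12.598082125720637
```

Closing moved the hand 1.9 mm along +DY with 12.6 N of side force, so the shaft lies about 2 mm to that side of my line. I follow it to take the side load off.

```bash
python3 -m inch '[[0,0.001,0.004,0,0,0],[0,0.003,0.008,0,0,0],[0,0.003,0.008,0,0,0],[0,0.003,0.008,0,0,0]]'; cat > f.py <<'E'
from plan import *
s=read_state(); q=s['eef_pos']-TF
print("t",round(s['time_s'],2),"a",round(q@DX,2),"b",round(q@DY,2),"z",round(q[2],2),"Fa",round(s['force']@DX,2),"Fb",round(s['force']@DY,2),"Fz",round(s['force'][2],2),"grip",round(s['grip_width'],3))
E
python3 f.py
```

```text
time_s: 4.25
eef_pos: [564.2, -31.2, 40.4]
orientation: [-1.071, 1.4, -1.403]
force: [1.1, -0.5, 5.7]
grip_width: 0.245
t 4.25 a 59.01 b 2.42 z 40.41 Fa 0.24 Fb 1.16 Fz 5.72 grip 0.245
```

```bash
python3 -m inch '[[-0.002,-0.0015,0,0,0,0],[-0.004,-0.0015,0,0,0,0],[-0.006,-0.0015,0,0,0,0],[-0.008,-0.0015,0,0,0,0],[-0.008,-0.0015,0,0,0,0]]'; python3 f.py
```

```text
time_s: 4.75
eef_pos: [564.7, -29.4, 40.4]
orientation: [-1.071, 1.4, -1.403]
force: [2.4, -3.8, 5.2]
grip_width: 0.255
t 4.75 a 57.21 b 2.4 z 40.44 Fa 3.06 Fb 3.3 Fz 5.23 grip 0.255
```

```bash
python3 -m inch '[[-0.002,-0.002,-0.001,0,0,0],[-0.004,-0.002,-0.001,0,0,0],[-0.004,-0.002,-0.001,0,0,0]]'; python3 f.py;  python3 -m inch '[[-0.002,0,0,0,0,0],[-0.004,0,0,0,0,0],[-0.004,0,0,0,0,0]]'; python3 f.py
```

```text
time_s: 5.05
eef_pos: [564.9, -28.5, 40.4]
orientation: [-1.071, 1.4, -1.403]
force: [4.8, -3.5, 2.5]
grip_width: 0.252
t 5.05 a 56.28 b 2.4 z 40.43 Fa 2.1 Fb 5.55 Fz 2.46 grip 0.252
time_s: 5.35
eef_pos: [565.1, -28.1, 40.4]
orientation: [-1.071, 1.4, -1.404]
force: [3.5, -5.1, 1.8]
grip_width: 0.251
t 5.35 a 55.86 b 2.4 z 40.42 Fa 4.01 Fb 4.73 Fz 1.78 grip 0.251
```

```bash
python3 -m inch '[[-0.002,0,0.003,0,0,0],[-0.003,0,0.003,0,0,0],[-0.003,0,0.003,0,0,0]]'; python3 f.py; python3 -m inch '[[-0.001,0,0,0,0,0],[-0.002,0,0,0,0,0],[-0.002,0,0,0,0,0]]'; python3 f.py
```

```text
time_s: 5.65
eef_pos: [565.1, -28.1, 40.4]
orientation: [-1.074, 1.401, -1.404]
force: [-1.2, -7.4, 4.7]
grip_width: 0.252
t 5.65 a 55.86 b 2.4 z 40.43 Fa 7.47 Fb 0.85 Fz 4.66 grip 0.252
time_s: 5.95
eef_pos: [565.0, -28.1, 40.4]
orientation: [-1.074, 1.401, -1.405]
force: [-1.8, -9.4, 6.2]
grip_width: 0.251
t 5.95 a 55.87 b 2.37 z 40.43 Fa 9.52 Fb 0.75 Fz 6.21 grip 0.251
```

The TCP has stopped at a = 55.86 while the force keeps rising, so the shaft is home. I press to about 11 N and hold.

```bash
python3 -m inch '[[-0.001,0,0,0,0,0],[-0.002,0,0,0,0,0],[-0.002,0,0,0,0,0],[-0.002,0,0,0,0,0],[-0.002,0,0,0,0,0],[-0.002,0,0,0,0,0],[-0.002,0,0,0,0,0]]'; python3 f.py
```

```text
time_s: 6.65
eef_pos: [565.1, -28.1, 40.4]
orientation: [-1.075, 1.401, -1.406]
force: [-2.0, -11.3, 5.9]
grip_width: 0.254
t 6.65 a 55.85 b 2.39 z 40.44 Fa 11.38 Fb 1.01 Fz 5.91 grip 0.254
```

Pulling out: 6.5 mm first (less than the smallest possible float), then small steps.

```bash
python3 -m inch '[[0.004,0,0,0,0,0],[0.008,0,0,0,0,0],[0.012,0,0,0,0,0],[0.016,0,0,0,0,0],[0.02,0,0,0,0,0],[0.024,0,0,0,0,0],[0.028,0,0,0,0,0],[0.032,0,0,0,0,0],[0.036,0,0,0,0,0],[0.036,0,0,0,0,0]]'; python3 f.py
```

```text
time_s: 7.65
eef_pos: [563.5, -33.9, 40.4]
orientation: [-1.071, 1.401, -1.401]
force: [2.7, 2.5, 4.4]
grip_width: 0.253
t 7.65 a 61.89 b 2.41 z 40.44 Fa -3.13 Fb 1.9 Fz 4.38 grip 0.253
```

```bash
python3 -m inch '[[0.002,0,0,0,0,0],[0.004,0,0,0,0,0],[0.006,0,0,0,0,0],[0.008,0,0,0,0,0],[0.008,0,0,0,0,0]]'; python3 f.py;  python3 -m inch '[[0.002,0,0,0,0,0],[0.004,0,0,0,0,0],[0.006,0,0,0,0,0],[0.006,0,0,0,0,0]]'; python3 f.py; python3 -m inch '[[0.002,0,0,0,0,0],[0.004,0,0,0,0,0],[0.004,0,0,0,0,0]]'; python3 f.py
```

```text
time_s: 8.15
eef_pos: [563.0, -35.7, 40.4]
orientation: [-1.071, 1.401, -1.401]
force: [2.9, 1.9, 5.7]
grip_width: 0.248
t 8.15 a 63.76 b 2.39 z 40.43 Fa -2.56 Fb 2.32 Fz 5.68 grip 0.248
time_s: 8.55
eef_pos: [562.5, -37.2, 40.4]
orientation: [-1.071, 1.401, -1.401]
force: [2.9, 2.1, 5.7]
grip_width: 0.252
t 8.55 a 65.28 b 2.36 z 40.38 Fa -2.74 Fb 2.24 Fz 5.7 grip 0.252
time_s: 8.85
eef_pos: [562.3, -38.2, 40.4]
orientation: [-1.071, 1.401, -1.401]
force: [3.6, 1.5, 4.0]
grip_width: 0.255
t 8.85 a 66.25 b 2.4 z 40.42 Fa -2.44 Fb 3.08 Fz 4.01 grip 0.255
```

Float is over 10.4 mm so far and the shaft is still sliding freely.

```bash
python3 -m inch '[[0.002,0,0,0,0,0],[0.004,0,0,0,0,0],[0.004,0,0,0,0,0]]'; python3 f.py; python3 -m inch '[[0.002,0,0,0,0,0],[0.004,0,0,0,0,0],[0.004,0,0,0,0,0]]'; python3 f.py;python3 -m inch '[[0.002,0,0,0,0,0],[0.004,0,0,0,0,0],[0.004,0,0,0,0,0]]'; python3 f.py
```

```text
time_s: 9.15
eef_pos: [562.1, -39.1, 40.4]
orientation: [-1.071, 1.401, -1.401]
force: [1.4, 2.0, 5.2]
grip_width: 0.254
t 9.15 a 67.26 b 2.4 z 40.43 Fa -2.28 Fb 0.85 Fz 5.2 grip 0.254
time_s: 9.45
eef_pos: [561.8, -40.1, 40.4]
orientation: [-1.071, 1.401, -1.401]
force: [1.9, 2.1, 4.8]
grip_width: 0.252
t 9.45 a 68.24 b 2.36 z 40.38 Fa -2.5 Fb 1.33 Fz 4.8 grip 0.252
time_s: 9.75
eef_pos: [561.5, -41.1, 40.4]
orientation: [-1.071, 1.401, -1.401]
force: [2.2, 0.7, 4.7]
grip_width: 0.252
t 9.75 a 69.27 b 2.4 z 40.44 Fa -1.3 Fb 1.96 Fz 4.74 grip 0.252
```

```bash
python3 -m inch '[[0.002,0,0,0,0,0],[0.003,0,0,0,0,0],[0.003,0,0,0,0,0]]'; python3 f.py; python3 -m inch '[[0.002,0,0,0,0,0],[0.003,0,0,0,0,0],[0.003,0,0,0,0,0]]'; python3 f.py
```

```text
time_s: 10.05
eef_pos: [561.4, -41.4, 40.4]
orientation: [-1.071, 1.401, -1.401]
force: [2.5, 2.8, 5.0]
grip_width: 0.25
t 10.05 a 69.67 b 2.39 z 40.41 Fa -3.39 Fb 1.71 Fz 4.99 grip 0.25
time_s: 10.35
eef_pos: [561.4, -41.4, 40.4]
orientation: [-1.07, 1.401, -1.399]
force: [3.1, 4.8, 4.4]
grip_width: 0.251
t 10.35 a 69.66 b 2.39 z 40.42 Fa -5.47 Fb 1.76 Fz 4.39 grip 0.251
```

The pull-out stop is at a = 69.66, so the float is 13.80 mm. The 12 mm spacer would have only 1.8 mm of play, under the stated 2 mm, so the rule points to the 9 mm spacer_b. That leaves 4.8 mm of float, within the 5.5 mm limit. Now I make this stop firm.

```bash
python3 -m inch '[[0.002,0,0,0,0,0],[0.004,0,0,0,0,0],[0.005,0,0,0,0,0],[0.005,0,0,0,0,0]]'; python3 f.py;  python3 -m inch '[[0.001,0,0,0,0,0],[0.002,0,0,0,0,0],[0.002,0,0,0,0,0],[0.002,0,0,0,0,0],[0.002,0,0,0,0,0],[0.002,0,0,0,0,0]]'; python3 f.py
```

```text
time_s: 10.75
eef_pos: [561.4, -41.4, 40.4]
orientation: [-1.068, 1.402, -1.398]
force: [4.6, 9.7, 4.8]
grip_width: 0.253
t 10.75 a 69.65 b 2.41 z 40.42 Fa -10.53 Fb 1.89 Fz 4.76 grip 0.253
time_s: 11.35
eef_pos: [561.4, -41.4, 40.4]
orientation: [-1.068, 1.401, -1.397]
force: [6.3, 11.4, 4.2]
grip_width: 0.253
t 11.35 a 69.65 b 2.41 z 40.43 Fa -12.67 Fb 3.11 Fz 4.19 grip 0.253
```

Both stops are done. Easing off, opening, then rising.

```bash
python3 -m inch '[[-0.003,0,0,0,0,0],[-0.006,0,0,0,0,0],[-0.006,0,0,0,0,0],[-0.006,0,0,0,0,0]]'; python3 f.py; python3 -m inch '[[0,0,0,0,0,0],[0,0,0,0,0,0],[0,0,0,0,0,0],[0,0,0,0,0,0],[0,0,0,0,0,0]]' -1; python3 f.py; python3 -m inch '[[0,-0.1,0,0,0,0],[0,-0.3,0,0,0,0],[0,-0.5,0,0,0,0],[0,-0.7,0,0,0,0],[0,-0.7,0,0,0,0]]'; python3 - <<'E'
from plan import *
rx=np.array([0.2098,-0.9777,0]); ry=np.array([0.9777,0.2098,0])
plan(np.array([517,-347,200.]),ry)
E
```

```text
time_s: 11.75
eef_pos: [561.4, -41.4, 40.4]
orientation: [-1.07, 1.401, -1.399]
force: [4.8, 6.3, 4.7]
grip_width: 0.252
t 11.75 a 69.66 b 2.41 z 40.43 Fa -7.31 Fb 3.01 Fz 4.67 grip 0.252
time_s: 12.25
eef_pos: [560.5, -43.4, 39.8]
orientation: [-1.073, 1.402, -1.402]
force: [-0.0, 0.2, 0.6]
grip_width: 0.999
t 12.25 a 71.73 b 2.03 z 39.8 Fa -0.17 Fb -0.05 Fz 0.57 grip 0.999
time_s: 12.75
eef_pos: [563.3, -43.6, 224.9]
orientation: [-1.061, 1.39, -1.409]
force: [-0.0, 0.6, -0.1]
grip_width: 1.0
tcp [563.3 -43.6 224.9] F [-0.   0.6 -0.1] q6 0.13 grip 1.0
shift mm [304.9  24.9  34.4] share [1.2198 0.0995 0.1376] | turn share [-0.03  -0.953  0.003]
tool axes x [-0.262 -0.965 -0.002] y [ 0.015 -0.002 -1.   ] z [ 0.965 -0.262  0.015]
```

```bash
python3 -m inch '[[1,0.02,0.113,0,-0.953,0],[1,0.02,0.113,0,-0.953,0],[1,0.02,0.113,0,-0.953,0],[1,0.02,0.113,0,-0.953,0],[1,0.02,0.113,0,-0.953,0],[1,0.02,0.113,0,-0.953,0],[1,0.02,0.113,0,-0.953,0]]'; python3 - <<'E'
from plan import *
rx=np.array([0.2098,-0.9777,0]); ry=np.array([0.9777,0.2098,0])
for n in("top","scene"):
    p,d=camera(n); cv2.imwrite(f"pics/{n}3.png",p[:,:,::-1]); np.save(f"pics/{n}3_d.npy",d); np.save(f"pics/{n}3_c.npy",cloud(n,d))
plan(np.array([517,-347,140.]),ry)
p=cv2.imread("pics/top3.png"); cv2.imwrite("pics/c3_top.png",cv2.resize(p[170:330,190:590],None,fx=2,fy=2,interpolation=cv2.INTER_CUBIC))
p=cv2.imread("pics/scene3.png"); cv2.imwrite("pics/c3_scene.png",cv2.resize(p[180:300,270:430],None,fx=5,fy=5,interpolation=cv2.INTER_CUBIC))
E
```

```text
time_s: 13.45
eef_pos: [521.8, -293.7, 209.3]
orientation: [-1.301, 1.056, -1.054]
force: [0.7, 0.6, -1.4]
grip_width: 1.002
tcp [ 522.8 -291.   210. ] F [-0.3  0.3 -1.2] q6 -0.78 grip 1.004
shift mm [ 53.6  69.9 -17.5] share [ 0.2144  0.2798 -0.0699] | turn share [-0.     0.    -0.002]
tool axes x [ 0.21  -0.978 -0.001] y [ 0.     0.001 -1.   ] z [0.978 0.21  0.   ]
```

View pics/c3_top.png

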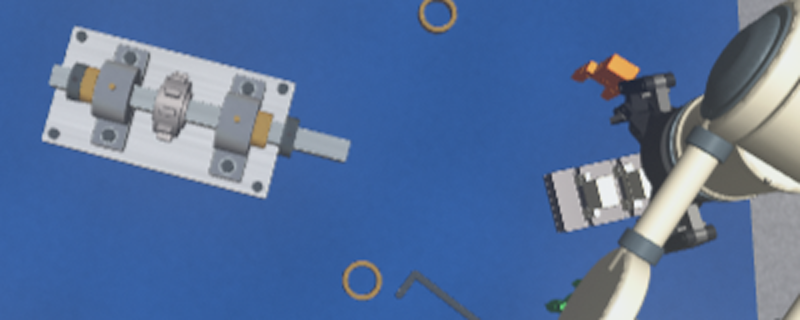

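View pics/c3_scene.png

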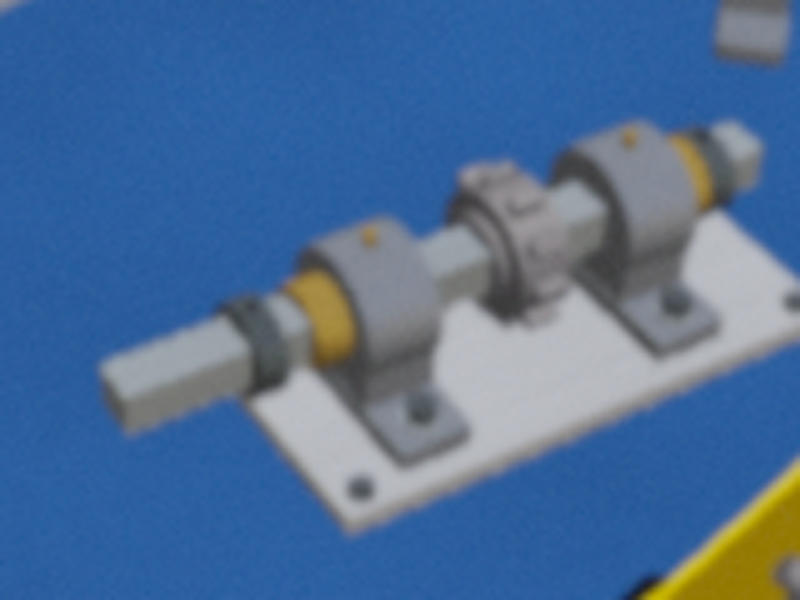

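The top crop shows the set collar (75,80) now against the rear bearing and the front gap open at (280,132). The scene crop shows the same gap at (290,330). Before gripping I check the shoulder height and the grip blocks' positions in both views.

```bash
python3 - <<'E'
from plan import *
rx=np.array([0.2098,-0.9777]); ry=np.array([0.9777,0.2098]); R0=np.array([516.5,-347.])
for n in("scene","top"):
    C=np.load(f"pics/{n}0_c.npy"); q=C[...,:2]-R0; a=q@rx; b=q@ry; z=C[...,2]
    for k in (-44,0,44):
        m=(abs(a-k)<12)&(z>106); print(n,k,"top blk a",np.percentile(a[m]-k,[3,97]).round(1),"b",np.percentile(b[m],[3,97]).round(1),"z",np.median(z[m]).round(1))
        m=(abs(a-k)<12)&(abs(b)>17)&(abs(b)<30)&(z>36); print("   shoulder z",np.percentile(z[m],[50,90,98]).round(1),"b",np.percentile(b[m],[2,98]).round(1))
# same-type measure of drive: after pulling
C=np.load("pics/top3_c.npy");I=cv2.imread("pics/top3.png")
q=C-TF; a=q@DX;b=q@DY; z=C[...,2]
m=(abs(b)<16)&(a>20)&(a<75)&(z>62)&(z<73)
print("shaft b (top)",np.percentile(b[m],[3,97]).round(1),"end a",np.percentile(a[m],98.5).round(1))
C=np.load("pics/scene3_c.npy");q=C-TF; a=q@DX;b=q@DY; z=C[...,2]
m=(abs(b)<18)&(a>20)&(a<90)&(z>66)&(z<73)
print("shaft b (scene)",np.percentile(b[m],[3,97]).round(1),"end a",np.percentile(a[m],98.5).round(1))
E
```

```text
scene -44 top blk a [-4.3 11.8] b [-9.9 17.6] z 112.7
   shoulder z [ 66.3 105.8 112.6] b [-19.9  25.7]
scene 0 top blk a [-5.2 11.5] b [-11.  128.9] z 112.9
   shoulder z [ 64.5 103.7 111.2] b [-0.9 26.4]
scene 44 top blk a [-5.1 11.7] b [-10.8  16.9] z 113.7
   shoulder z [ 59.3  83.8 107.8] b [-19.  26.]
top -44 top blk a [-8. 10.] b [-14.   14.1] z 113.4
   shoulder z [51.9 67.9 69.6] b [-26.1  23.9]
top 0 top blk a [-8.  10.4] b [-13.5 125.6] z 112.7
   shoulder z [58.4 66.2 69.1] b [-21.3  28.4]
top 44 top blk a [-7.9  9.9] b [-13.5  13.4] z 113.3
   shoulder z [61.9 67.5 69. ] b [-21.4  26. ]
shaft b (top) [-11.1  10.6] end a 74.4
shaft b (scene) [-8.8 14.3] end a 84.2
```

The scene camera agrees with the hand on the shaft's lateral line (2.7 vs 2.4 mm), while the top view is biased by about 2.8 mm there. I trust the scene view for the rack, which puts the middle spacer at about (520,−349). Next is the clearance to the decoys along the jaw line.

```bash
python3 - <<'E'
from plan import *
rx=np.array([0.2098,-0.9777]); ry=np.array([0.9777,0.2098]); R0=np.array([520,-349.2])
for n in("top","scene"):
    C=np.load(f"pics/{n}0_c.npy"); I=cv2.cvtColor(cv2.imread(f"pics/{n}0.png"),cv2.COLOR_BGR2HSV); q=C[...,:2]-R0;a=q@rx;b=q@ry
    for nm,l,h in(("orange",4,15),("green",45,80)):
        m=(I[...,0]>=l)&(I[...,0]<=h)&(I[...,1]>150)&(abs(a)<120)&(abs(b)<130)&(C[...,2]>5); print(n,nm,m.sum(),"a",np.percentile(a[m],[2,98]).round(0),"b",np.percentile(b[m],[2,98]).round(0),"z",C[...,2][m].max().round(0))
ryy=np.array([0.9777,0.2098,0]); plan(np.array([520,-349.2,78]),ryy)
E
```

```text
top orange 7 a [-13.   6.] b [101. 127.] z 110.0Traceback (most recent call last):
  File "<stdin>", line 6, in <module>
    return _quantile_unchecked(
        a, q, axis, out, overwrite_input, method, keepdims, weights)
    return _ureduce(a,
                    func=_quantile_ureduce_func,
    ...<5 lines>...
                    overwrite_input=overwrite_input,
                    method=method)
    r = func(a, **kwargs)
    result = _quantile(arr,
                       quantiles=q,
    ...<2 lines>...
                       out=out,
                       weights=wgt)
    slices_having_nans = np.isnan(arr[-1, ...])
                                  ~~~^^^^^^^^^
IndexError: index -1 is out of bounds for axis 0 with size 0
```

```bash
python3 - <<'E'
from plan import *
rx=np.array([0.2098,-0.9777]); ry=np.array([0.9777,0.2098]); R0=np.array([520,-349.2])
for n in("top","scene"):
    C=np.load(f"pics/{n}0_c.npy"); I=cv2.cvtColor(cv2.imread(f"pics/{n}0.png"),cv2.COLOR_BGR2HSV); q=C[...,:2]-R0;a=q@rx;b=q@ry
    for nm,l,h in(("orange",4,18),("green",45,85)):
        m=(I[...,0]>=l)&(I[...,0]<=h)&(I[...,1]>150)&(abs(a)<150)&(abs(b)<160)&(C[...,2]>5)
        if m.any(): print(n,nm,m.sum(),"a",np.percentile(a[m],[2,98]).round(0),"b",np.percentile(b[m],[2,98]).round(0),"z",C[...,2][m].max().round(0))
ryy=np.array([0.9777,0.2098,0]); plan(np.array([520,-349.2,78]),ryy)
E
```

```text
top orange 7 a [-13.   6.] b [101. 127.] z 110.0
scene orange 684 a [-6. 24.] b [103. 136.] z 107.0
scene green 572 a [-100.  -61.] b [-106.  -84.] z 107.0
tcp [ 522.8 -291.   210. ] F [-0.3  0.3 -1.2] q6 -0.78 grip 1.004
shift mm [ 56.4 131.9 -15. ] share [ 0.2257  0.5278 -0.06  ] | turn share [-0.     0.    -0.002]
tool axes x [ 0.21  -0.978 -0.001] y [ 0.     0.001 -1.   ] z [0.978 0.21  0.   ]
```

Both decoys are more than 80 mm from the jaw line, against a finger reach of 57 mm, so there is room. First I move over the middle spacer, then settle and descend.

```bash
python3 -m inch '[[0.22,0.05,-0.06,0,0,0],[0.22,0.15,-0.06,0,0,0],[0.225,0.25,-0.06,0,0,0],[0.225,0.25,-0.06,0,0,0],[0.225,0.25,-0.06,0,0,0]]'; python3 - <<'E'
from plan import *
ryy=np.array([0.9777,0.2098,0]); plan(np.array([520,-349.2,79]),ryy)
E
```

```text
time_s: 14.05
eef_pos: [520.4, -348.2, 148.0]
orientation: [-1.302, 1.051, -1.05]
force: [-0.2, -0.5, 0.1]
grip_width: 1.0
tcp [ 520.4 -348.2  148. ] F [-0.2 -0.5  0.1] q6 -0.86 grip 1.0
shift mm [ 0.9 69.  -0.5] share [ 0.0036  0.2761 -0.0022] | turn share [ 0.     0.005 -0.001]
tool axes x [ 0.212 -0.977 -0.001] y [-0.     0.001 -1.   ] z [ 0.977  0.212 -0.   ]
```

```bash
python3 -m inch '[[0.003,0.08,-0.002,0,0.005,0],[0.003,0.16,-0.002,0,0.005,0],[0.003,0.23,-0.002,0,0.005,0],[0.003,0.265,-0.002,0,0.005,0],[0.003,0.276,-0.002,0,0.005,0],[0.003,0.276,-0.002,0,0.005,0],[0.003,0.276,-0.002,0,0.005,0]]'; python3 - <<'E'
from plan import *
ryy=np.array([0.9777,0.2098,0]); plan(np.array([520,-349.2,79]),ryy)
p,d=camera("scene"); cv2.imwrite("pics/scene4.png",p[:,:,::-1]); cv2.imwrite("pics/c4_scene.png",cv2.resize(p[240:400,90:250,::-1],None,fx=5,fy=5,interpolation=cv2.INTER_CUBIC)[:600])
E
```

```text
time_s: 14.75
eef_pos: [520.1, -351.1, 80.4]
orientation: [-1.301, 1.052, -1.056]
force: [0.5, 1.2, -1.6]
grip_width: 0.995
tcp [ 520.1 -351.1   80.4] F [ 0.5  1.2 -1.6] q6 -0.86 grip 0.995
shift mm [-1.9  1.4  0.3] share [-0.0076  0.0058  0.0011] | turn share [-0.003 -0.004  0.004]
tool axes x [ 0.208 -0.978  0.002] y [ 0.002 -0.001 -1.   ] z [0.978 0.208 0.002]
```

View pics/c4_scene.png

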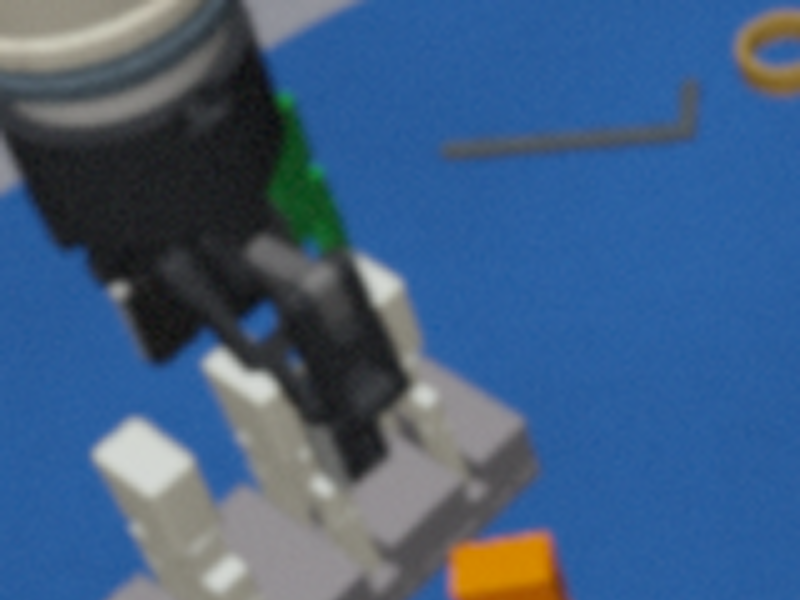

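The scene crop shows the near finger tip at (360,470) beside the middle block at (255,370). With the jaw offset of about (95,90) px projected, the jaws straddle the middle block. Closing.

```bash
python3 -m inch '[[-0.004,0.006,0,0,0,0],[-0.004,0.006,0,0,0,0],[-0.004,0.006,0,0,0,0],[-0.004,0.006,0,0,0,0],[-0.004,0.006,0,0,0,0],[-0.004,0.006,0,0,0,0],[-0.004,0.006,0,0,0,0]]' 1 35; python3 - <<'E'
from plan import *
ryy=np.array([0.9777,0.2098,0]); plan(np.array([520,-349.2,79]),ryy)
p,d=camera("scene"); cv2.imwrite("pics/scene5.png",p[:,:,::-1]); cv2.imwrite("pics/c5_scene.png",cv2.resize(p[240:400,90:250,::-1],None,fx=5,fy=5,interpolation=cv2.INTER_CUBIC)[:600])
E
```

```text
time_s: 15.5
eef_pos: [519.3, -349.9, 77.3]
orientation: [-1.301, 1.054, -1.054]
force: [0.3, 0.4, 0.3]
grip_width: 0.341
tcp [ 519.3 -349.9   77.3] F [0.3 0.4 0.3] q6 -0.86 grip 0.341
shift mm [-0.6 -1.7  0.8] share [-0.0022 -0.0068  0.0034] | turn share [-0.    -0.005  0.   ]
tool axes x [ 0.207 -0.978  0.   ] y [ 0. -0. -1.] z [0.978 0.207 0.   ]
```

View pics/c5_scene.png

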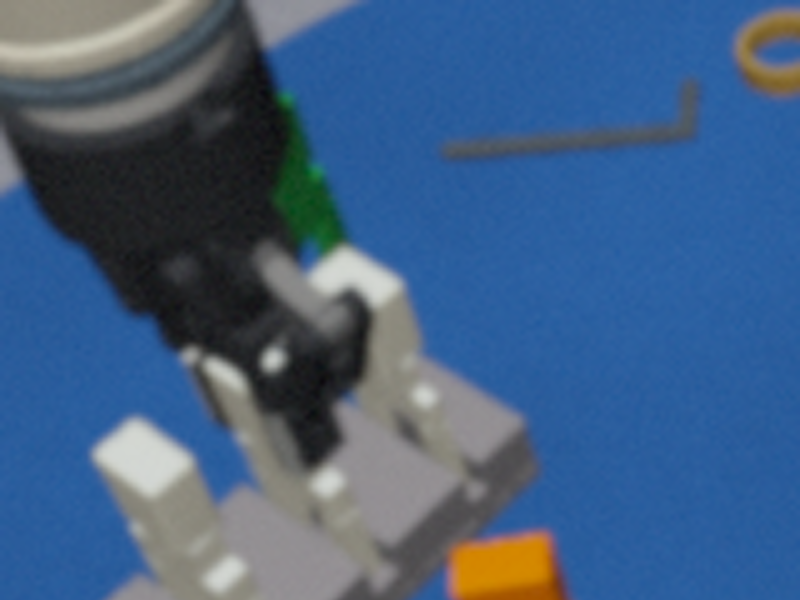

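Gripped: an opening of 0.34 is about 29 mm, as expected for the 30 mm block, with no side force. Now I lift straight up.

```bash
python3 -m inch '[[0,-0.04,0,0,0,0],[0,-0.1,0,0,0,0],[0,-0.2,0,0,0,0],[0,-0.34,0,0,0,0],[0,-0.5,0,0,0,0],[0,-0.5,0,0,0,0]]'; python3 - <<'E'
from plan import *
plan(drv(6.9,2.4,190),DY)
E
```

```text
time_s: 16.15
eef_pos: [521.0, -351.2, 212.0]
orientation: [-1.3, 1.043, -1.065]
force: [-0.8, -0.3, 1.0]
grip_width: 0.343
tcp [ 521.  -351.2  212. ] F [-0.8 -0.3  1. ] q6 -0.86 grip 0.343
shift mm [-350.6   19.6  132.4] share [-1.4026  0.0783  0.5294] | turn share [-0.022  0.95   0.016]
tool axes x [ 0.207 -0.978  0.01 ] y [ 0.011 -0.008 -1.   ] z [0.978 0.208 0.009]
```

```bash
python3 -m inch '[[-0.15,0,0.05,0,0.15,0],[-0.32,0.03,0.12,0,0.4,0],[-0.5,0.03,0.19,0,0.65,0],[-0.67,0.03,0.26,0,0.85,0],[-0.84,0.03,0.32,0,0.95,0],[-0.95,0.03,0.36,0,0.95,0],[-1,0.03,0.38,0,0.95,0],[-1,0.03,0.38,0,0.95,0],[-1,0.03,0.38,0,0.95,0]]'; python3 - <<'E'
from plan import *
plan(drv(6.9,2.4,190),DY)
E
```

```text
time_s: 17.05
eef_pos: [560.2, -86.5, 194.9]
orientation: [-1.072, 1.402, -1.403]
force: [-0.1, -1.1, -1.1]
grip_width: 0.342
tcp [560.2 -86.5 194.9] F [-0.1 -1.1 -1.1] q6 0.05 grip 0.342
shift mm [-106.6    4.9  -10.7] share [-0.4263  0.0194 -0.0428] | turn share [-0.001 -0.     0.002]
tool axes x [-0.263 -0.965  0.001] y [ 0.    -0.001 -1.   ] z [ 0.965 -0.263  0.   ]
```

```bash
python3 -m inch '[[-0.1,0,-0.01,0,0,0],[-0.22,0.01,-0.02,0,0,0],[-0.33,0.03,-0.035,0,0,0],[-0.4,0.06,-0.043,0,0,0],[-0.426,0.09,-0.043,0,0,0],[-0.426,0.1,-0.043,0,0,0],[-0.426,0.1,-0.043,0,0,0],[-0.426,0.1,-0.043,0,0,0]]'; python3 - <<'E'
from plan import *
plan(drv(6.9,2.4,170),DY)
for n,bx in(("scene",(260,160,160,120)),("top",(250,170,160,120))):
    p,d=camera(n); cv2.imwrite(f"pics/{n}6.png",p[:,:,::-1]); np.save(f"pics/{n}6_c.npy",cloud(n,d)); x,y,w,h=bx
    cv2.imwrite(f"pics/c6_{n}.png",cv2.resize(p[y:y+h,x:x+w,::-1],None,fx=5,fy=5,interpolation=cv2.INTER_CUBIC))
E
```

```text
time_s: 17.85
eef_pos: [577.9, 18.6, 169.9]
orientation: [-1.071, 1.403, -1.404]
force: [0.9, 0.8, -0.2]
grip_width: 0.347
tcp [577.9  18.6 169.9] F [ 0.9  0.8 -0.2] q6 0.24 grip 0.347
shift mm [-0.5 -0.1 -0.1] share [-0.0021 -0.0005 -0.0005] | turn share [-0.001 -0.003  0.001]
tool axes x [-0.265 -0.964  0.   ] y [ 0. -0. -1.] z [ 0.964 -0.265  0.   ]
```

View pics/c6_scene.png

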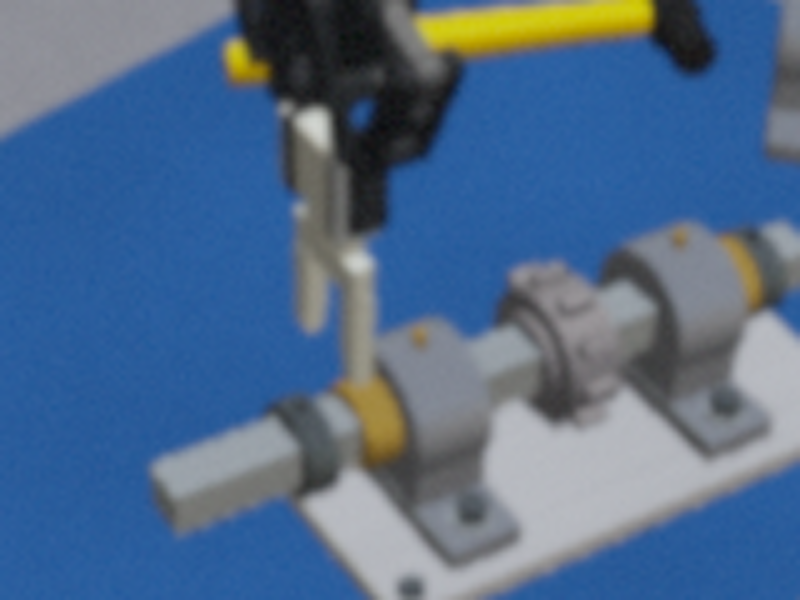

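View pics/c6_top.png

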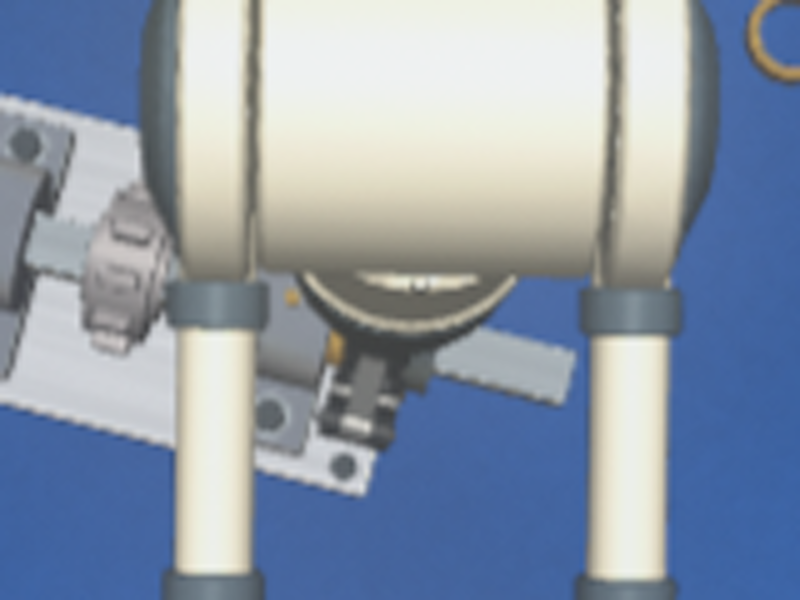

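The scene crop shows spacer_b hanging upright (near leg at (358,330)) over the gap between the brass nose (375,420) and the collar (305,440). I compare their axial positions using the same camera's depth.

```bash
python3 - <<'E'
from plan import *
I=cv2.cvtColor(cv2.imread("pics/scene6.png"),cv2.COLOR_BGR2HSV)
C=np.load("pics/scene6_c.npy"); q=C-TF; a=q@DX;b=q@DY;z=C[...,2]
def pc(m,t): print(t,m.sum(),"a",np.percentile(a[m],[2,10,25,50,75,90,98]).round(1),"b",np.percentile(b[m],[2,50,98]).round(1))
sp=(I[...,1]<60)&(I[...,2]>110)&(abs(a-7)<20)&(abs(b)<40)&(z>98)
for lo,hi in((98,118),(118,132),(132,165)):
    pc(sp&(z>lo)&(z<hi),f"spacer z{lo}-{hi}")
m=sp&(z>98)&(z<126)&(b>8)&(b<22); pc(m,"near leg front face")
m=sp&(z>98)&(z<126)&(b>23); pc(m,"near leg side face")
# shaft features, scene3 (arm away)
I=cv2.cvtColor(cv2.imread("pics/scene3.png"),cv2.COLOR_BGR2HSV)
C=np.load("pics/scene3_c.npy"); q=C-TF; a=q@DX;b=q@DY;z=C[...,2]; r=np.hypot(b-2.4,z-57)
brass=(I[...,0]>10)&(I[...,0]<30)&(I[...,1]>110)&(a>-30)&(a<30)&(abs(b)<30)&(z>40)&(z<80); pc(brass,"brass")
dark=(I[...,2]<100)&(I[...,1]<110)&(a>5)&(a<40)&(abs(b)<28)&(z>40)&(z<82); pc(dark,"collar"); pc(dark&(r<20.),"collar flat"); pc(dark&(r>20.),"collar rim")
E
```

```text
spacer z98-118 61 a [ 2.7  3.9  6.1  8.8 11.2 11.6 12.7] b [-15.8  20.7  26.1]
spacer z118-132 69 a [ 2.7  3.8  5.7  9.1 11.3 11.9 12.3] b [-18.2  16.8  26. ]
spacer z132-165 160 a [ 2.2  4.4  7.1 10.5 11.4 11.8 12.2] b [-19.2  17.   25.7]
near leg front face 12 a [10.2 10.7 11.4 11.5 11.8 11.9 11.9] b [15.2 20.7 21.6]
near leg side face 41 a [ 2.5  3.4  5.4  7.4  9.9 11.2 11.8] b [23.  24.6 26.2]
brass 143 a [-15.5 -13.9 -11.7  -7.6  -3.3  -0.1   0.9] b [-4.3 15.4 21.1]
collar 126 a [16.8 19.1 21.3 25.2 27.9 28.6 28.9] b [-5.5 15.8 23.3]
collar flat 71 a [16.4 18.5 21.4 27.2 28.3 28.7 29. ] b [-8.1 16.9 21.9]
collar rim 55 a [18.8 19.9 21.3 24.5 26.3 27.9 28.7] b [-1.2 13.2 23.4]
```

Same-camera measurements:

| Feature | Axial position (mm) |
|---|---|
| Gap, nose to collar | ≈ 0.5 to 14.4 |
| Spacer | 2.5 to 11.5 |

The spacer is centred within 0.5 mm, and laterally at 2.7 against the shaft's 2.4–2.7. Lowering with force checks.

```bash
python3 -m inch '[[0,0.03,0,0,0,0],[0.001,0.08,0,0,0,0],[0.002,0.12,0,0,0,0],[0.002,0.14,0,0,0,0],[0.002,0.14,0,0,0,0]]'; python3 f.py; python3 -m inch '[[0,0.02,0,0,0,0],[0,0.04,0,0,0,0],[0,0.06,0,0,0,0],[0,0.06,0,0,0,0]]'; python3 f.py
```

```text
time_s: 18.45
eef_pos: [577.0, 19.5, 132.8]
orientation: [-1.074, 1.404, -1.401]
force: [0.2, -0.1, -1.4]
grip_width: 0.344
t 18.45 a 6.75 b 1.35 z 132.77 Fa 0.02 Fb 0.21 Fz -1.37 grip 0.344
time_s: 18.85
eef_pos: [577.3, 19.5, 118.6]
orientation: [-1.073, 1.403, -1.402]
force: [0.1, -0.2, -0.8]
grip_width: 0.348
t 18.85 a 6.64 b 1.7 z 118.61 Fa 0.18 Fb 0.14 Fz -0.76 grip 0.348
```

The legs are in the gap and beside the shaft with no contact force. Continuing with a small correction.

```bash
python3 -m inch '[[0.002,0.015,0.003,0,0,0],[0.003,0.03,0.003,0,0,0],[0.003,0.045,0.003,0,0,0],[0.003,0.06,0.003,0,0,0],[0.003,0.07,0.003,0,0,0],[0.003,0.07,0.003,0,0,0],[0.003,0.07,0.003,0,0,0]]'; python3 f.py
```

```text
time_s: 19.55
eef_pos: [578.3, 18.6, 102.1]
orientation: [-1.071, 1.402, -1.402]
force: [-0.7, 1.0, -1.1]
grip_width: 0.349
t 19.55 a 7.33 b 2.86 z 102.14 Fa -0.76 Fb -0.95 Fz -1.1 grip 0.349
```

Now about 6 mm to seat. Stepping gently and watching Fz.

```bash
python3 -m inch '[[0,0.006,-0.001,0,0,0],[0,0.012,-0.001,0,0,0],[0,0.016,-0.001,0,0,0],[0,0.016,-0.001,0,0,0]]'; python3 f.py; python3 -m inch '[[0,0.004,0,0,0,0],[0,0.006,0,0,0,0],[0,0.006,0,0,0,0]]'; python3 f.py; python3 -m inch '[[0,0.003,0,0,0,0],[0,0.004,0,0,0,0],[0,0.004,0,0,0,0]]'; python3 f.py
```

```text
time_s: 19.95
eef_pos: [577.9, 18.6, 97.9]
orientation: [-1.072, 1.403, -1.402]
force: [-0.7, 0.1, -0.8]
grip_width: 0.341
t 19.95 a 7.36 b 2.51 z 97.92 Fa 0.05 Fb -0.67 Fz -0.78 grip 0.341
time_s: 20.25
eef_pos: [578.0, 18.6, 96.5]
orientation: [-1.072, 1.403, -1.402]
force: [0.4, -0.1, -1.1]
grip_width: 0.347
t 20.25 a 7.35 b 2.57 z 96.52 Fa -0.05 Fb 0.43 Fz -1.06 grip 0.347
time_s: 20.55
eef_pos: [578.1, 18.6, 95.8]
orientation: [-1.071, 1.402, -1.402]
force: [-0.3, 0.3, 0.4]
grip_width: 0.346
t 20.55 a 7.3 b 2.65 z 95.78 Fa -0.26 Fb -0.38 Fz 0.37 grip 0.346
```

```bash
python3 -m inch '[[0,0.002,0,0,0,0],[0,0.003,0,0,0,0],[0,0.003,0,0,0,0],[0,0.003,0,0,0,0]]'; python3 f.py; python3 - <<'E'
from plan import *
p,d=camera("scene"); cv2.imwrite("pics/scene7.png",p[:,:,::-1]); x,y,w,h=(260,160,160,120)
cv2.imwrite(f"pics/c7_scene.png",cv2.resize(p[y:y+h,x:x+w,::-1],None,fx=5,fy=5,interpolation=cv2.INTER_CUBIC))
E
```

```text
time_s: 20.95
eef_pos: [578.1, 18.6, 95.8]
orientation: [-1.071, 1.402, -1.403]
force: [-2.5, 0.7, 5.6]
grip_width: 0.35
t 20.95 a 7.31 b 2.69 z 95.77 Fa -0.03 Fb -2.6 Fz 5.62 grip 0.35
```

View pics/c7_scene.png

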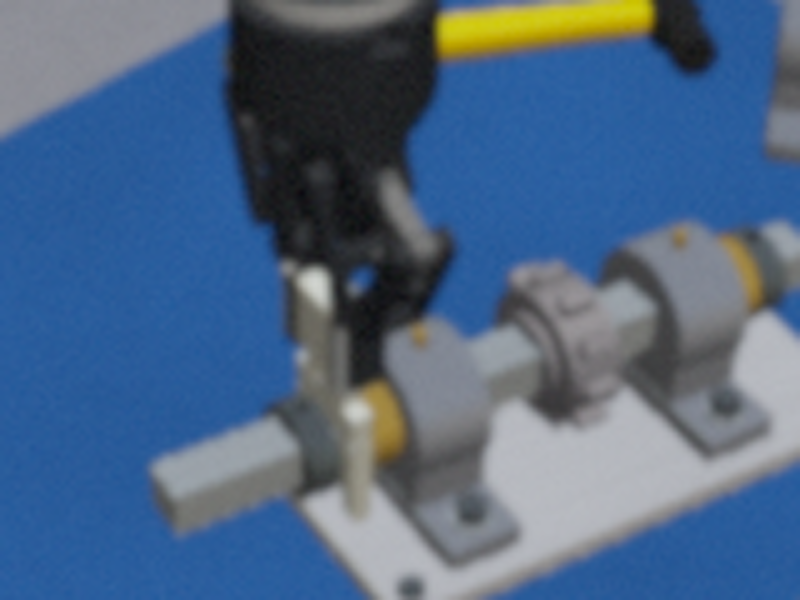

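The spacer seated at z = 95.8, exactly the predicted height, with 5.6 N of downward contact. The scene crop shows it upright on the shaft, legs down at (357,500), between collar and brass. I ease off and release.

```bash
python3 -m inch '[[0,-0.002,0.001,0,0,0],[0,-0.003,0.001,0,0,0],[0,-0.003,0.001,0,0,0]]'; python3 f.py; python3 -m inch '[[0,0,0,0,0,0],[0,0,0,0,0,0],[0,0,0,0,0,0],[0,0,0,0,0,0],[0,0,0,0,0,0]]' -1; python3 f.py; python3 -m inch '[[0,-0.04,0,0,0,0],[0,-0.12,0,0,0,0],[0,-0.24,0,0,0,0],[0,-0.38,0,0,0,0],[0,-0.42,0,0,0,0],[0,-0.42,0,0,0,0]]'; python3 - <<'E'
from plan import *
plan(drv(71,2.4,200),DY)
p,d=camera("scene"); cv2.imwrite("pics/scene8.png",p[:,:,::-1]); np.save("pics/scene8_c.npy",cloud("scene",d)); x,y,w,h=(260,160,160,120)
cv2.imwrite(f"pics/c8_scene.png",cv2.resize(p[y:y+h,x:x+w,::-1],None,fx=5,fy=5,interpolation=cv2.INTER_CUBIC))
E
```

```text
time_s: 21.3
eef_pos: [578.2, 18.6, 95.8]
orientation: [-1.071, 1.403, -1.402]
force: [-1.7, 0.4, 3.9]
grip_width: 0.347
t 21.3 a 7.29 b 2.78 z 95.79 Fa 0.05 Fb -1.77 Fz 3.86 grip 0.347
time_s: 21.8
eef_pos: [578.3, 18.6, 95.5]
orientation: [-1.071, 1.402, -1.402]
force: [0.3, 0.2, -0.9]
grip_width: 0.999
t 21.8 a 7.32 b 2.88 z 95.5 Fa -0.25 Fb 0.29 Fz -0.86 grip 0.999
time_s: 22.4
eef_pos: [579.3, 18.5, 203.8]
orientation: [-1.067, 1.399, -1.404]
force: [0.2, 0.1, 0.5]
grip_width: 0.998
tcp [579.3  18.5 203.8] F [0.2 0.1 0.5] q6 0.24 grip 0.998
shift mm [63.9  3.7 -1.5] share [ 0.2557  0.0149 -0.006 ] | turn share [-0.01   0.    -0.003]
tool axes x [-0.263 -0.965 -0.001] y [ 0.005 -0.    -1.   ] z [ 0.965 -0.263  0.005]
```

View pics/c8_scene.png

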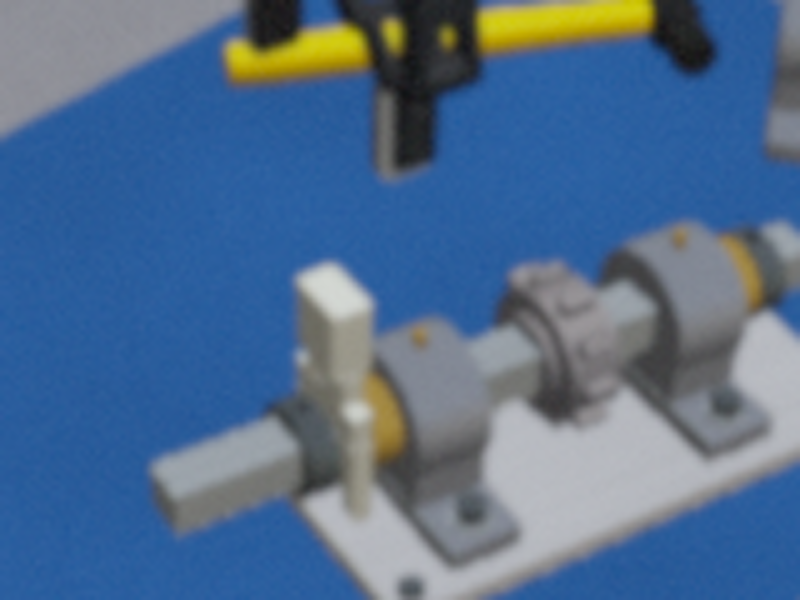

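The spacer stands upright on its own. I go back over the bare end and down to grip it where I held it before.

```bash
python3 -m inch '[[0.1,0.01,-0.005,0,0,0],[0.2,0.015,-0.005,0,0,0],[0.256,0.015,-0.005,0,0,0],[0.256,0.06,-0.005,0,0,0],[0.256,0.2,-0.005,0,0,0],[0.256,0.35,-0.005,0,0,0],[0.256,0.45,-0.005,0,0,0],[0.256,0.45,-0.005,0,0,0],[0.256,0.45,-0.005,0,0,0]]'; python3 - <<'E'
from plan import *
plan(drv(71,2.4,41),DY)
E
python3 f.py
```

```text
time_s: 23.35
eef_pos: [559.9, -42.1, 87.5]
orientation: [-1.073, 1.403, -1.401]
force: [0.2, 0.5, 0.1]
grip_width: 0.997
tcp [559.9 -42.1  87.5] F [0.2 0.5 0.1] q6 0.13 grip 0.997
shift mm [ 0.3 46.5  1.4] share [0.0013 0.1861 0.0055] | turn share [ 0.003  0.002 -0.   ]
tool axes x [-0.262 -0.965 -0.   ] y [-0.002  0.001 -1.   ] z [ 0.965 -0.262 -0.002]
t 23.35 a 70.69 b 1.11 z 87.52 Fa -0.58 Fb 0.06 Fz 0.14 grip 0.997
```

```bash
python3 -m inch '[[0.001,0.06,0.004,0,0,0],[0.001,0.12,0.004,0,0,0],[0.001,0.17,0.004,0,0,0],[0.001,0.186,0.004,0,0,0],[0.001,0.186,0.004,0,0,0],[0.001,0.186,0.004,0,0,0],[0.001,0.186,0.004,0,0,0]]'; python3 f.py
```

```text
time_s: 24.05
eef_pos: [561.6, -43.4, 42.5]
orientation: [-1.07, 1.401, -1.403]
force: [0.1, 0.0, -0.6]
grip_width: 0.999
t 24.05 a 71.53 b 3.12 z 42.49 Fa -0.05 Fb 0.08 Fz -0.57 grip 0.999
```

```bash
python3 -m inch '[[0,0.005,-0.002,0,0,0],[0,0.005,-0.002,0,0,0],[0,0.005,-0.002,0,0,0]]'; python3 f.py; python3 -m inch '[[0,0,0,0,0,0],[0,0,0,0,0,0],[0,0,0,0,0,0],[0,0,0,0,0,0],[0,0,0,0,0,0],[0,0,0,0,0,0],[0,0,0,0,0,0]]' 1 30; python3 f.py
```

```text
time_s: 24.35
eef_pos: [560.7, -43.3, 40.6]
orientation: [-1.071, 1.402, -1.403]
force: [0.4, -0.2, -0.4]
grip_width: 1.0
t 24.35 a 71.6 b 2.18 z 40.57 Fa 0.09 Fb 0.39 Fz -0.41 grip 1.0
time_s: 25.05
eef_pos: [561.0, -43.3, 40.5]
orientation: [-1.071, 1.402, -1.403]
force: [2.5, -0.8, 0.1]
grip_width: 0.253
t 25.05 a 71.57 b 2.42 z 40.54 Fa 0.09 Fb 2.6 Fz 0.07 grip 0.253
```

Pushing in: contact with the spacer is expected after 4.8 mm, at a ≈ 66.8.

```bash
python3 -m inch '[[-0.002,0,0.001,0,0,0],[-0.004,0,0.001,0,0,0],[-0.006,0,0.001,0,0,0],[-0.008,0,0.001,0,0,0],[-0.01,0,0.001,0,0,0],[-0.012,0,0.001,0,0,0],[-0.014,0,0.001,0,0,0],[-0.014,0,0.001,0,0,0]]'; python3 f.py;  python3 -m inch '[[-0.002,0,0,0,0,0],[-0.004,0,0,0,0,0],[-0.004,0,0,0,0,0]]'; python3 f.py;  python3 -m inch '[[-0.002,0,0,0,0,0],[-0.004,0,0,0,0,0],[-0.004,0,0,0,0,0]]'; python3 f.py
```

```text
time_s: 25.85
eef_pos: [561.9, -39.9, 40.5]
orientation: [-1.071, 1.402, -1.402]
force: [-0.3, -2.6, 2.5]
grip_width: 0.252
t 25.85 a 68.01 b 2.42 z 40.52 Fa 2.6 Fb 0.43 Fz 2.52 grip 0.252
time_s: 26.15
eef_pos: [562.2, -38.8, 40.5]
orientation: [-1.071, 1.402, -1.402]
force: [-0.6, -2.2, 1.5]
grip_width: 0.259
t 26.15 a 66.95 b 2.41 z 40.51 Fa 2.31 Fb -0.02 Fz 1.49 grip 0.259
time_s: 26.45
eef_pos: [562.2, -38.7, 40.5]
orientation: [-1.072, 1.402, -1.404]
force: [-2.0, -4.7, 2.8]
grip_width: 0.251
t 26.45 a 66.78 b 2.41 z 40.52 Fa 5.04 Fb -0.69 Fz 2.76 grip 0.251
```

Contact came at a = 66.78, as predicted. Pressing to about 11 N and holding.

```bash
python3 -m inch '[[-0.002,0,0,0,0,0],[-0.004,0,0,0,0,0],[-0.005,0,0,0,0,0],[-0.005,0,0,0,0,0]]'; python3 f.py;  python3 -m inch '[[-0.001,0,0,0,0,0],[-0.001,0,0,0,0,0],[-0.001,0,0,0,0,0],[-0.001,0,0,0,0,0],[-0.001,0,0,0,0,0],[-0.001,0,0,0,0,0]]'; python3 f.py
```

```text
time_s: 26.85
eef_pos: [562.2, -38.6, 40.5]
orientation: [-1.074, 1.402, -1.405]
force: [-3.0, -10.1, 4.1]
grip_width: 0.251
t 26.85 a 66.76 b 2.41 z 40.51 Fa 10.58 Fb -0.25 Fz 4.14 grip 0.251
time_s: 27.45
eef_pos: [562.2, -38.6, 40.5]
orientation: [-1.074, 1.402, -1.406]
force: [-4.5, -10.0, 3.1]
grip_width: 0.245
t 27.45 a 66.76 b 2.41 z 40.51 Fa 10.83 Fb -1.76 Fz 3.11 grip 0.245
```

```bash
python3 -m inch '[[-0.001,0,0,0,0,0],[-0.002,0,0,0,0,0],[-0.002,0,0,0,0,0],[-0.002,0,0,0,0,0],[-0.002,0,0,0,0,0],[-0.002,0,0,0,0,0]]'; python3 f.py;  python3 -m inch '[[0.003,0,0,0,0,0],[0.007,0,0,0,0,0],[0.007,0,0,0,0,0],[0.007,0,0,0,0,0]]'; python3 f.py
```

```text
time_s: 28.05
eef_pos: [562.2, -38.7, 40.5]
orientation: [-1.075, 1.402, -1.407]
force: [-4.0, -11.5, 4.1]
grip_width: 0.254
t 28.05 a 66.77 b 2.43 z 40.52 Fa 12.2 Fb -0.86 Fz 4.09 grip 0.254
time_s: 28.45
eef_pos: [562.2, -38.6, 40.5]
orientation: [-1.072, 1.402, -1.404]
force: [-2.1, -6.1, 3.6]
grip_width: 0.25
t 28.45 a 66.75 b 2.4 z 40.48 Fa 6.42 Fb -0.41 Fz 3.56 grip 0.25
```

Held at 12.2 N, and the load is now eased to 6 N so nothing jumps on release. Opening, then rising clear.

```bash
python3 -m inch '[[0.002,0,0,0,0,0],[0.003,0,0,0,0,0],[0.003,0,0,0,0,0]]'; python3 f.py; python3 -m inch '[[0,0,0,0,0,0],[0,0,0,0,0,0],[0,0,0,0,0,0],[0,0,0,0,0,0],[0,0,0,0,0,0]]' -1; python3 f.py; python3 -m inch '[[0,-0.05,0,0,0,0],[0,-0.15,0,0,0,0],[0,-0.3,0,0,0,0],[0,-0.5,0,0,0,0],[0,-0.6,0,0,0,0],[0.15,-0.6,0,0,0,0],[0.3,-0.6,0,0,0,0],[0.5,-0.6,0,0,0,0],[0.7,-0.6,0,0,0,0],[0.7,-0.6,0,0,0,0],[0.7,-0.6,0,0,0,0]]'; python3 - <<'E'
from plan import *
for n,bx in(("scene",(260,180,160,120)),("top",(190,150,400,200))):
    p,d=camera(n); cv2.imwrite(f"pics/{n}9.png",p[:,:,::-1]); np.save(f"pics/{n}9_c.npy",cloud(n,d)); x,y,w,h=bx; f=800//w
    cv2.imwrite(f"pics/c9_{n}.png",cv2.resize(p[y:y+h,x:x+w,::-1],None,fx=f,fy=f,interpolation=cv2.INTER_CUBIC))
E
python3 f.py
```

```text
time_s: 28.75
eef_pos: [562.2, -38.6, 40.5]
orientation: [-1.072, 1.402, -1.403]
force: [-1.4, -4.9, 3.3]
grip_width: 0.256
t 28.75 a 66.73 b 2.41 z 40.51 Fa 5.1 Fb -0.03 Fz 3.35 grip 0.256
time_s: 29.25
eef_pos: [562.2, -38.2, 40.3]
orientation: [-1.071, 1.402, -1.402]
force: [-0.8, -0.3, -0.3]
grip_width: 1.004
t 29.25 a 66.35 b 2.29 z 40.29 Fa 0.54 Fb -0.65 Fz -0.29 grip 1.004
time_s: 30.35
eef_pos: [515.9, -208.3, 191.3]
orientation: [-1.069, 1.404, -1.405]
force: [-0.5, 0.2, -0.1]
grip_width: 1.001
t 30.45 a 240.75 b 2.52 z 191.09 Fa 0.1 Fb 0.29 Fz 0.95 grip 0.998
```

View pics/c9_scene.png

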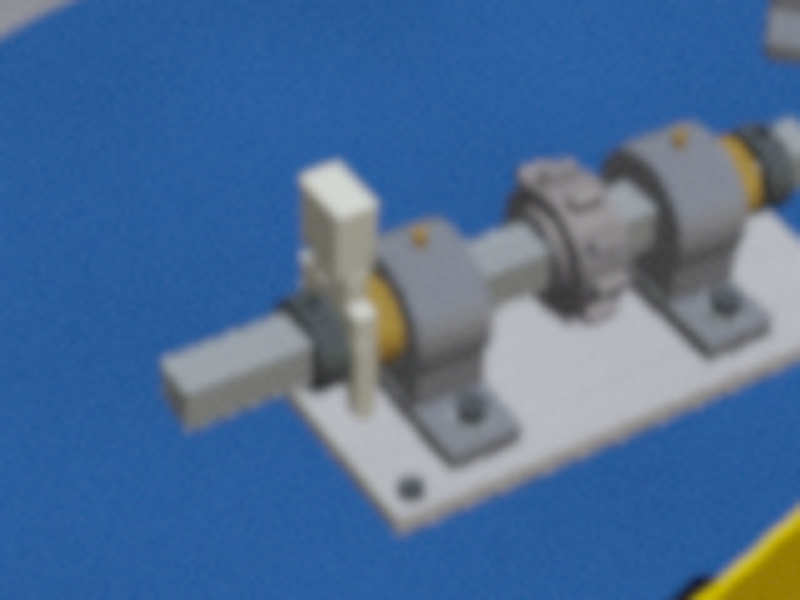

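View pics/c9_top.png

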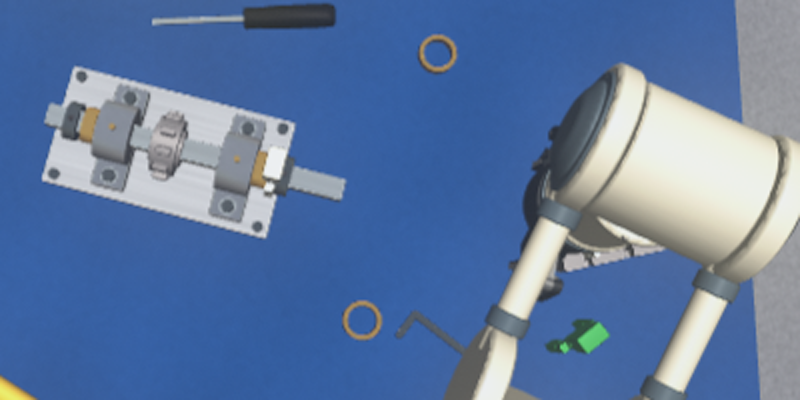

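View pics/scene9.png

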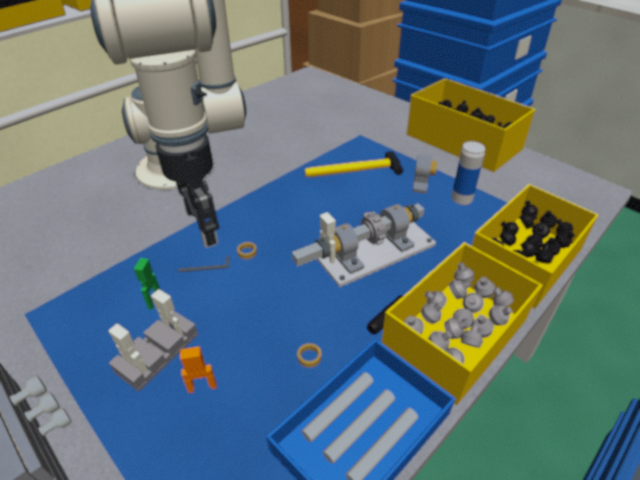

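The scene picture shows spacer_b upright on the shaft at (330,238), pinched between collar and nose. The other two spacers are still in the rack at (120,340) and (165,305), and the bystanders and decoys have not moved. The arm stands clear at (207,235). One numeric check of the gap and of movement in the picture, then I hand in.

```bash
python3 - <<'E'
from plan import *
I=cv2.imread("pics/scene9.png"); H=cv2.cvtColor(I,cv2.COLOR_BGR2HSV)
C=np.load("pics/scene9_c.npy"); q=C-TF; a=q@DX;b=q@DY;z=C[...,2]
m=(H[...,1]<60)&(H[...,2]>110)&(abs(b)<32)&(a>-8)&(a<25)
for lo,hi in((34,52),(60,86),(100,128)):
    k=m&(z>lo)&(z<hi)&(b>15 if lo<90 else b>-90); print(lo,hi,k.sum(),"a",np.percentile(a[k],[3,50,97]).round(1),"b max",np.percentile(b[k],97).round(1))
k=m&(z>120); print("block top z",np.percentile(z[k],90).round(1))
k=(abs(b)<18)&(a>35)&(a<100)&(z>66)&(z<73); print("shaft end a (was 84.2 pulled out)",np.percentile(a[k],98.5).round(1))
A=cv2.imread("pics/scene0.png"); D=cv2.absdiff(A,I).max(2)
for nm,(x,y) in dict(mallet=(350,166),can=(468,172),block=(425,172),ring1=(246,250),ring2=(309,354),hex=(205,267),driver=(385,313),spA=(165,300),spC=(122,345)).items(): print(nm,int(np.percentile(D[y-15:y+15,x-15:x+15],98)),end=' ')
s=read_state(); print(s['dq'].round(3),s['time_s'])
E
```

```text
34 52 38 a [ 1.7  7.5 22.2] b max 26.8
60 86 62 a [1.  6.7 9.9] b max 26.3
100 128 119 a [-2.4  9.1 14.9] b max 18.3
block top z 133.2
shaft end a (was 84.2 pulled out) 79.8
mallet 10 can 11 block 7 ring1 7 ring2 7 hex 8 driver 11 spA 7 spC 7 [ 0.021  0.001  0.005 -0.002 -0.003 -0.004] 30.45
```

```bash
python3 -c "
from station import *
print(hand_in())"
```

```text
the job is handed in; nothing more can be done
None
```

The 9 mm spacer (spacer_b) is fitted, pinched and released. I handed the job in at about 30 s; it reports no verdict.

**What I did**
- **Feeling the float:** I gripped the shaft's bare end and pushed it home to 11.4 N, then pulled it out to the rear stop at 12.7 N. Both loads were held. The hand travelled 13.80 mm between the stops.
- **Choosing the spacer:** The 12 mm spacer would have had only 1.8 mm of play, just under the stated 2 mm. I took the 9 mm one, which leaves about 4.8 mm of float against the 5.5 mm limit.
- **Fitting it:** I lowered spacer_b over the shaft until it seated at the predicted height. I let go, then pushed the shaft back. It met the spacer after 4.8 mm, I pressed to 12.2 N, eased off and released.

**Last checks**
- **Spacer:** It stands upright on the shaft with its block top at 133.2 mm, against 132.5 mm expected.
- **Shaft:** Its end is about 4.4 mm in from the pulled-out position by camera, and 4.8 mm by the hand, which puts the gap at about 9.0 mm.
- **Rest of the bench:** The regions around the other two spacers and all the bystanders match the first picture. The arm was clear of everything.

**What disagreed:** The top camera was off by nearly 3 mm across the shaft compared with the hand. I used the scene camera and contact forces instead. A few depth readings at the spacer's edges were scattered and I disregarded them.

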